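# Batch clamp: load the offcuts, close the fence, wind the jaw to its stop and back it off

### The job

Slide the fence of the batch clamp open to clear its trough and lay all the loose pine offcut blocks end to end in a single row in the trough, long sides along the trough, the first one up against the wooden end stop. Then slide the fence up snug against the last block (it moves only while you keep its red lock tab squeezed) and let go, crank the red handwheel clockwise until you feel its stop and back it off a quarter turn, so that the row is straight but not squeezed. Leave the sanding block and the tape measure where they lie.

Things in the scene. Friction and masses are not known exactly. Their poses are not given: they have to be found in the camera images.
- block_1_mid (a point): a loose pine offcut block, 42 mm wide (its x) x 80 mm long (its y) x 36 mm high, 0.09 kg; this point is its centre, 18 mm above its underside. Two or three of the four block_ names are present in a run (the others read None)
- block_2_mid (a point): a loose pine offcut block, 42 mm wide (its x) x 80 mm long (its y) x 36 mm high, 0.09 kg; this point is its centre, 18 mm above its underside. Two or three of the four block_ names are present in a run (the others read None)
- block_3_mid (a point): a loose pine offcut block, 42 mm wide (its x) x 80 mm long (its y) x 36 mm high, 0.09 kg; this point is its centre, 18 mm above its underside. Two or three of the four block_ names are present in a run (the others read None)
- block_4_mid (a point): a loose pine offcut block, 42 mm wide (its x) x 80 mm long (its y) x 36 mm high, 0.09 kg; this point is its centre, 18 mm above its underside. Two or three of the four block_ names are present in a run (the others read None)
- block_1: the same block as block_1_mid; origin at the centre of its underside
- block_2: the same block as block_2_mid; origin at the centre of its underside
- block_3: the same block as block_3_mid; origin at the centre of its underside
- block_4: the same block as block_4_mid; origin at the centre of its underside
- station_1 (a point): where the centre of the first block of the row belongs (against end stop and fixed rail). Axes are the clamp's: y along the trough to the end stop (roughly world +y), x across it from the fixed rail (robot side) to the jaw, z up. The bed lies 18 mm below, the rail's face at x = -21 mm, the end stop's face at y = +40 mm from here
- station_2 (a point): as station_1, for the second block: 80 mm further from the end stop; same axes. The steel fixed rail is only 12 mm high above the bed and 26 mm wide, so fingers that hold a block by its upper half pass over it
- station_3 (a point): as station_1, for the third block: 160 mm from station_1; same axes. The wooden end stop is 34 mm high and 16 mm thick; beyond it stands the gearbox with the handwheel
- jaw_face (a point): middle of the low aluminium jaw's front face (faces the fixed rail; 246 mm long, 20 mm high; this point 10 mm above the bed). The handwheel drives it 9.3 mm per turn; the trough between rail and jaw is 75 to 87 mm wide at the start and 42.5 mm at the handwheel's stop. The jaw pushes the blocks over to the rail as it closes
- handwheel (a joint): angle of the handwheel in rad, 0 = jaw fully open, grows clockwise seen from above (closing the jaw); 6 turns in all to a solid stop at about 37.70; starts 3.5 to 4.7 turns short of it; it stays where it is left and takes about 1.5 N at the crank knob to turn
- crank_knob (a point): middle of the black crank knob that stands upright on the handwheel: 18 mm diameter, spins freely on its own axis, top 14 mm above this point, foot 24 mm below it on the wheel. It travels on a circle of 45 mm radius about wheel_axis, so a gripper can hold it from above and keep its own orientation. Nothing taller is within 60 mm
- wheel_axis (a point): point on the handwheel's upright axis, at the height of crank_knob
- fence (a joint): position of the sliding fence in m, 0 = fully open (its face 285 mm from the end stop), grows as it slides to the end stop, where at the start it stands 100 to 140 mm from it; its own friction 1 N. A spring brake locks it (about 50 N); it runs free while the lock tab is squeezed in 6 mm or more
- fence_face (a point): middle of the fence's wooden pressing face, 36 mm wide and 33 mm high, which looks along +y (clamp axes) to the end stop
- fence_grip (a point): point midway between the two upright plates on the fence that are squeezed together: a fixed grey plate on the robot's side and the red lock tab on the far side; 40 mm over both outer faces (along the clamp's x), 34 mm wide along y, plate tops 19 mm above this point, 40 mm of clear plate below it down to the carriage; axes as the clamp's
- lock_tab (a joint): how far the red lock tab is squeezed in towards the grey plate, m: 0 released, 0.008 fully in; spring, 14 N to start it and 18 N fully in, so hold with 25 N or more, it springs back when let go
- sanding_block: black sanding block 110x58x30 mm, a bystander; origin under its centre
- tape_measure: orange tape measure 32x93x64 mm, a bystander; origin under its centre
Things that resemble listed ones, but are neither listed nor needed, are in the scene too. What is shaped like the block_4 but green or turquoise is not meant.

How it is judged:
On the way, in this order (a step that is already met when the one before it is completed fails the run):
1. every block lies flat in the trough (x of block_1_mid in the frame of station_1 between -0.004 and 0.045 m and y of block_1_mid in the frame of station_1 between -0.222 and 0.006 m and z of block_1_mid in the frame of station_1 between -0.004 and 0.006 m and angle between the y axis of each of block_1_mid, block_2_mid, block_3_mid, block_4_mid and the y axis of station_1, either way round below 0.35 rad and x of block_2_mid in the frame of station_1 between -0.004 and 0.045 m and y of block_2_mid in the frame of station_1 between -0.222 and 0.006 m and z of block_2_mid in the frame of station_1 between -0.004 and 0.006 m and x of block_3_mid in the frame of station_1 between -0.004 and 0.045 m and y of block_3_mid in the frame of station_1 between -0.222 and 0.006 m and z of block_3_mid in the frame of station_1 between -0.004 and 0.006 m and x of block_4_mid in the frame of station_1 between -0.004 and 0.045 m and y of block_4_mid in the frame of station_1 between -0.222 and 0.006 m and z of block_4_mid in the frame of station_1 between -0.004 and 0.006 m), for 0.2 s.
2. the row is closed up from the end stop and the fence stands snug against its last block ((y of block_1_mid in the frame of station_1 between -0.012 and 0.006 m or (y of block_1_mid in the frame of station_2 between -0.012 and 0.006 m and (y of block_2_mid in the frame of station_1 between -0.012 and 0.006 m or y of block_3_mid in the frame of station_1 between -0.012 and 0.006 m or y of block_4_mid in the frame of station_1 between -0.012 and 0.006 m)) or (y of block_1_mid in the frame of station_3 between -0.012 and 0.006 m and (y of block_2_mid in the frame of station_2 between -0.012 and 0.006 m or y of block_3_mid in the frame of station_2 between -0.012 and 0.006 m or y of block_4_mid in the frame of station_2 between -0.012 and 0.006 m))) and (y of block_2_mid in the frame of station_1 between -0.012 and 0.006 m or (y of block_2_mid in the frame of station_2 between -0.012 and 0.006 m and (y of block_1_mid in the frame of station_1 between -0.012 and 0.006 m or y of block_3_mid in the frame of station_1 between -0.012 and 0.006 m or y of block_4_mid in the frame of station_1 between -0.012 and 0.006 m)) or (y of block_2_mid in the frame of station_3 between -0.012 and 0.006 m and (y of block_1_mid in the frame of station_2 between -0.012 and 0.006 m or y of block_3_mid in the frame of station_2 between -0.012 and 0.006 m or y of block_4_mid in the frame of station_2 between -0.012 and 0.006 m))) and (y of block_3_mid in the frame of station_1 between -0.012 and 0.006 m or (y of block_3_mid in the frame of station_2 between -0.012 and 0.006 m and (y of block_1_mid in the frame of station_1 between -0.012 and 0.006 m or y of block_2_mid in the frame of station_1 between -0.012 and 0.006 m or y of block_4_mid in the frame of station_1 between -0.012 and 0.006 m)) or (y of block_3_mid in the frame of station_3 between -0.012 and 0.006 m and (y of block_1_mid in the frame of station_2 between -0.012 and 0.006 m or y of block_2_mid in the frame of station_2 between -0.012 and 0.006 m or y of block_4_mid in the frame of station_2 between -0.012 and 0.006 m))) and (y of block_4_mid in the frame of station_1 between -0.012 and 0.006 m or (y of block_4_mid in the frame of station_2 between -0.012 and 0.006 m and (y of block_1_mid in the frame of station_1 between -0.012 and 0.006 m or y of block_2_mid in the frame of station_1 between -0.012 and 0.006 m or y of block_3_mid in the frame of station_1 between -0.012 and 0.006 m)) or (y of block_4_mid in the frame of station_3 between -0.012 and 0.006 m and (y of block_1_mid in the frame of station_2 between -0.012 and 0.006 m or y of block_2_mid in the frame of station_2 between -0.012 and 0.006 m or y of block_3_mid in the frame of station_2 between -0.012 and 0.006 m))) and (y of block_1_mid in the frame of fence_face between 0.03 and 0.046 m or y of block_2_mid in the frame of fence_face between 0.03 and 0.046 m or y of block_3_mid in the frame of fence_face between 0.03 and 0.046 m or y of block_4_mid in the frame of fence_face between 0.03 and 0.046 m)), for 0.2 s.
3. the handwheel is cranked to its stop (value of joint handwheel above 37.5791 rad), for 0.1 s.
4. the handwheel is backed off a quarter turn (value of joint handwheel between 35.7783 and 36.4783 rad), for 0.3 s.
At the end, for the whole second after the job is handed in: Blocks flat in one closed row from the end stop (each within 12 mm of its station, 10 mm of the fixed rail, 5 degrees); fence face within 6 mm of the last block, lock tab released; handwheel at rest a quarter turn (90 degrees, give or take 20) back from its stop; all at rest (all of step 2 and all of step 4 and x of block_1_mid in the frame of station_1 between -0.004 and 0.01 m and y of block_1_mid in the frame of station_1 between -0.222 and 0.006 m and z of block_1_mid in the frame of station_1 between -0.004 and 0.006 m and angle between the y axis of each of block_1_mid, block_2_mid, block_3_mid, block_4_mid and the y axis of station_1, either way round below 0.09 rad and x of block_2_mid in the frame of station_1 between -0.004 and 0.01 m and y of block_2_mid in the frame of station_1 between -0.222 and 0.006 m and z of block_2_mid in the frame of station_1 between -0.004 and 0.006 m and x of block_3_mid in the frame of station_1 between -0.004 and 0.01 m and y of block_3_mid in the frame of station_1 between -0.222 and 0.006 m and z of block_3_mid in the frame of station_1 between -0.004 and 0.006 m and x of block_4_mid in the frame of station_1 between -0.004 and 0.01 m and y of block_4_mid in the frame of station_1 between -0.222 and 0.006 m and z of block_4_mid in the frame of station_1 between -0.004 and 0.006 m and value of joint lock_tab below 0.002 m and velocity of joint handwheel between -0.1 and 0.1 rad/s and linear speed of each of block_1, block_2, block_3, block_4 below 0.02 m/s); the robot touches nothing.
It fails at once if the sanding block is pushed away (more than 30 mm) (distance of sanding_block from where it was at the start of the episode above 0.03 m).
It fails at once if the tape measure is pushed away (more than 30 mm) (distance of tape_measure from where it was at the start of the episode above 0.03 m).
Of block_1, block_2, block_3, block_4 only 2 to 3 are there at a start; the rules pass over those that are not, and their reading is None.
At some moment in a run one of block_1, block_2, block_3, block_4 may be knocked a few centimetres aside while the robot is not near it.
Once in a run the grip may slacken for a moment while it holds something.
It also fails if it takes over 210 s, if anything falls off the work surface, if the arm or the gripper's body presses on something with over 40 N, if the wrist force passes 120 N, or if a joint passes its speed limit or range.

### The arm

A 6-joint arm with a two-finger parallel gripper is mounted at the origin on a cart in front of the work surface, level with it; the furniture and walls round the work are solid. World frame = base frame: x ahead of the robot, y to its left, z up, the work surface at z = 0. Lengths are in m, angles in rad, forces in N, time in s.
With the tool pointing down it reaches from about 0.35 to 0.875 m from the base axis. Payload 4.2 kg.
Tool frame: the origin (TCP) lies at the very end of the fingers, on their centre line; the grasp point (between the pads) lies 19 mm behind it; z points along the fingers, x is the direction in which the jaws open and shut, and the axes are right-handed (so a half turn about z gives the same grasp; the last joint's range is limited). The gripper opens to 87 mm and grips with 3 to 60 N. Pads are 19 mm wide; open, the fingers measure 117 mm over their backs; the gripper's body (75 mm by 190 mm) begins 51 mm behind the grasp point.
Start: joints at [-0.921, 0.385, 0.008, 0, -1.194, -0.259], TCP at [0.238, -0.578, 0.223] pointing down, gripper open.
Joint ranges: [-3.14, 3.14], [-1.21, 2.06], [-1.07, 1.41], [-3.16, 2.05], [-2.99, -0.16], [-3.1, 3.1]. Speed limits (rad/s): [2.79, 2.79, 3.14, 3.14, 3.14, 3.14].

### API

Orientations are given as a unit quaternion [w, x, y, z].
In Python, from cell import arm gives the robot as it stands.
- The arm moves only by the tool jog_arm, never from a script. Its argument "motion" is a list of rows, each an object with "translation": the shift along the tool's x, y, z in mm, a list of three; "twist": the turn, a rotation vector about the tool's x, y, z in rad, a list of three. A call has 1 to 12 rows; each row shifts and turns the pose as measured when the row begins, along the tool's axes as they then stand; what a row does not reach is not made up. A row lasts 1/8 s, in which the tool goes at most 62.5 mm and 10.7 degrees, less where a joint would pass 70% of its speed; a pose out of reach is approached as far as the arm can. A call is refused whole if a number of a shift passes 62.5 or a number of a turn 0.188, either way. A call with a gripper value outside its range is refused whole. "gripper" is the closure, from -1 (fully open) to 1 (shut), set as the call begins (left out, the last holds). The fingers move at their own pace and stop on an object; the grip force is fixed at half the most. Time passes only in rows, so rows that do not move let the fingers close. It gives the time, the measured TCP pose, the force and the opening at its end, in the units of the state.
- arm.sense(): the state, without advancing time (a new reading comes with each control period).
- arm.grab_frame(name): name is "side" or "top"; returns (picture, depth): 420x560x3 uint8, red, green, blue; 420x560 float32, m along the optical axis (not along the pixel's ray), 0 where there is no reading.
- arm.get_calibration(name): a dict with "fx", "fy", "cx", "cy" (pixels), "rvec" (rotation vector, rad) and "tvec" (3), from world to camera coordinates, as OpenCV has them. Camera axes: x right, y down, z forward; pixel columns grow to the right and rows downward; lengths in m; the calibration is good to about 2 mm. A picture is of the moment at which its call begins. get_calibration takes no time and is no camera call.
- arm.job_done(): hands the job in, once; it reports no verdict.
Trained networks look in the newest picture that a camera, given by its name, has taken for a name from the list of things; names that differ only in an ending like _2 or _b are one class to them, and where a whole thing is asked for, a point or a joint stands for the part that bears it (a point fixed in the world has none). Each returns a list of dicts, best first, with "confidence" (0 to 1); they miss things now and then, are a little off and sometimes report something else, mostly with a low value. They report only what shows in the picture. A call takes as long as a camera call. They do not tell look-alikes from the thing itself.
- arm.masks_of(camera, label): "region" (420x560 bool, what is visible of it) and "extent" ([centre column, centre row, width, height] in pixels, round what is visible of it).
The state is a dict: "time": time; "q": joint angles; "joint_vel": joint speeds; "effort": joint torques, N m; "tool_pos": TCP position; "eef_rot": TCP orientation; "wrist_force": force on the tool from outside, world axes, zero at the start; "wrist_torque": the same for the moment, N m; "finger_gap": finger opening in m.
Only numpy, scipy, OpenCV 4.12 (cv2) and the standard library are available. Lean on these libraries where they do the work, as an engineer would, in place of code of your own. Each camera call takes 0.05 s, during which the arm holds its last target.

## Working session

There is one attempt and no reset: what is moved stays moved. The work goes in short steps, Python scripts to look and compute and a tool call to move; the robot and the scene stay as the last step left them, time stands still between calls to the robot, and variables do not carry over. Pictures are saved under pics/ and viewed, and the job is handed in when it is done.

Besides the shell and the picture viewer there is one more tool, called after "Emit:" as a command line: name --argument value ..., lists and objects as JSON in quotes. jog_arm: Moves the arm, as the interface text tells. Its arguments: {"type":"object","properties":{"motion":{"type":"array"},"gripper":{"type":"number"}},"required":["motion"]}

```bash
ls; mkdir -p pics; cat > h.py <<'E'
import numpy as np, cv2
from cell import arm
def cal(n):
    c=arm.get_calibration(n); R=cv2.Rodrigues(np.array(c['rvec'],float))[0]; return c,R,np.array(c['tvec'],float).ravel()
def unproj(n,u,v,z):
    c,R,t=cal(n); p=np.array([(u-c['cx'])/c['fx']*z,(v-c['cy'])/c['fy']*z,z]); return R.T@(p-t)
def cloud(n,d):
    c,R,t=cal(n); v,u=np.mgrid[:420,:560]; P=np.stack([(u-c['cx'])/c['fx']*d,(v-c['cy'])/c['fy']*d,d],-1); return (P-t)@R
def proj(n,P):
    c,R,t=cal(n); q=R@np.array(P)+t; return c['fx']*q[0]/q[2]+c['cx'],c['fy']*q[1]/q[2]+c['cy']
def save(name,im): cv2.imwrite('pics/'+name,cv2.cvtColor(im,cv2.COLOR_RGB2BGR))
E
python3 - <<'E'
from h import *
print(arm.sense())
for n in('top','side'):
    im,d=arm.grab_frame(n); save(n+'0.png',im); np.savez('pics/'+n+'0',im=im,d=d)
    c,R,t=cal(n); print(n,c,'pos',-R.T@t)
E
```

```text
pics
{'time': 0.0, 'q': array([-9.21405353e-01,  3.85550446e-01,  6.67691922e-03, -5.15137291e-04,
       -1.19399438e+00, -2.58617965e-01]), 'joint_vel': array([ 0.00011304, -0.00050192, -0.00077117, -0.00015225, -0.00049662,
        0.00220852]), 'effort': array([-7.55181850e-05, -3.90664244e+01,  1.87402260e+01,  4.21971962e+00,
        1.08043579e-02, -2.08446445e-04]), 'tool_pos': array([ 0.23787973, -0.57733121,  0.22148088]), 'eef_rot': array([-9.01540124e-04,  5.56449349e-01,  8.30880853e-01,  5.63380745e-04]), 'wrist_force': array([-0.18658088, -0.50888558, -0.09037681]), 'wrist_torque': array([ 0.06206372, -0.00684418, -0.0220368 ]), 'finger_gap': 0.08706768852963757}
top {'fx': 419.31746659996844, 'fy': 419.31746659996844, 'cx': 286.41894518689656, 'cy': 213.66593454204775, 'rvec': array([ 2.17214446, -2.15065218,  0.10241885]), 'tvec': array([-0.0136626,  0.4396232,  1.454055 ])} pos [ 0.28329423 -0.02698843  1.49222892]
side {'fx': 463.8286187647159, 'fy': 463.8286187647159, 'cx': 283.208449068328, 'cy': 217.63198582353792, 'rvec': array([ 1.89971186, -0.45501139,  0.34247529]), 'tvec': array([-0.41405556,  0.15794512,  1.43562891])} pos [-0.24454969 -1.32148532  0.67178198]
```

View pics/top0.png

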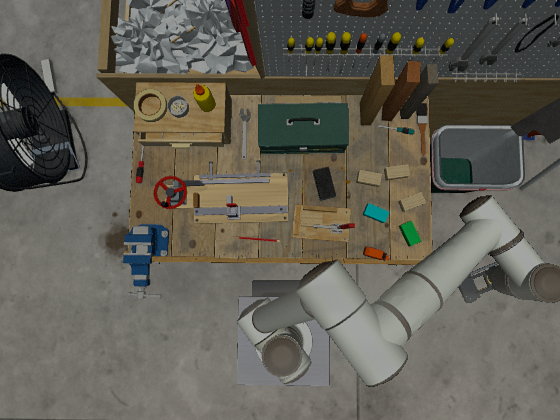

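View pics/side0.png

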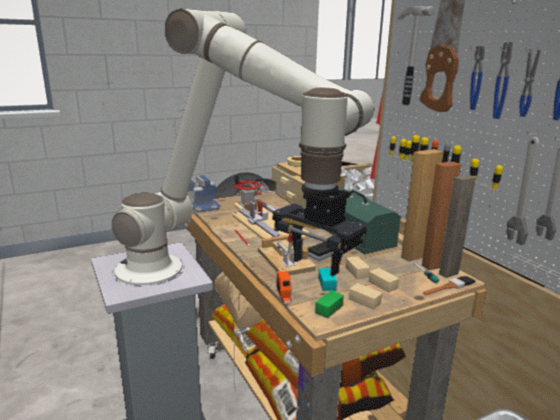

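The top view shows three pine blocks at about (370,178), (397,171) and (412,202). The look-alikes are turquoise (376,213) and green (411,234). The sanding block is at (324,183), the tape at (374,253), the clamp around (240,195) and the handwheel at (170,192).

```bash
python3 - <<'E'
from h import *
Z=np.load('pics/top0.npz'); im,d=Z['im'],Z['d']
save('c1.png',cv2.resize(im[155:240,130:300],None,fx=4.6,fy=4.6,interpolation=cv2.INTER_CUBIC))
save('c2.png',cv2.resize(im[150:270,290:440],None,fx=4.6,fy=4.6,interpolation=cv2.INTER_CUBIC))
W=cloud('top',d)
for l in ['block_1','handwheel','crank_knob','fence','fence_grip','jaw_face','lock_tab','fence_face','sanding_block','tape_measure']:
    for m in arm.masks_of('top',l):
        r=m['region']; P=W[r&(d>0)]
        print(l,round(m['confidence'],2),np.round(m['extent'],1),r.sum(),np.round(np.median(P,0),4),np.round(P[:,2].max(),3))
E
```

```text
block_1 0.77 [375.3 211.9  26.2  17.1] 331 [ 0.4455 -0.3192  0.0357] 0.045
block_1 0.66 [369.9 177.8  21.7  18. ] 325 [ 0.5674 -0.2981  0.0359] 0.045
block_1 0.61 [411.6 234.4  15.3  25.9] 347 [ 0.3719 -0.4384  0.0357] 0.049
block_1 0.57 [414.5 203.6  26.8  18.2] 341 [ 0.4859 -0.4439  0.0361] 0.045
block_1 0.56 [396.6 173.1  27.   16.5] 318 [ 0.59   -0.3956  0.036 ] 0.048
handwheel 0.87 [171.5 191.9  29.8  33.1] 541 [0.507  0.3848 0.1051] 0.154
handwheel 0.42 [233.4 206.2  18.1  22.7] 241 [0.4498 0.1795 0.0489] 0.108
crank_knob 0.33 [220.4 193.7 139.   60.5] 5582 [0.4976 0.1845 0.0185] 0.154
fence 0.71 [235.4 208.9  11.9  27.8] 281 [0.4523 0.1804 0.0456] 0.108
fence 0.69 [394.9 172.4  26.8  17.1] 289 [ 0.5911 -0.3965  0.0361] 0.048
fence_grip 0.77 [234.3 206.   13.6  20.6] 219 [0.4493 0.1779 0.05  ] 0.108
jaw_face 0.77 [233.6 171.8  68.1  22.3] 393 [0.5561 0.1665 0.0328] 0.042
jaw_face 0.15 [414.2 200.8  26.8  16.5] 302 [ 0.4865 -0.4441  0.0369] 0.045
lock_tab 0.44 [232.4 203.8   8.6  -5.4] 7 [0.4617 0.1787 0.0981] 0.105
lock_tab 0.35 [234.1 180.   63.3   4.4] 241 [0.5535 0.1768 0.0338] 0.042
fence_face 0.7 [233.6 207.1  13.9  24.7] 205 [0.4522 0.1776 0.0525] 0.108
sanding_block 0.74 [324.1 184.8  24.7  32. ] 476 [ 0.5494 -0.1409  0.0305] 0.041
sanding_block 0.56 [411.8 202.8  24.7  19.3] 311 [ 0.4835 -0.4442  0.0366] 0.045
tape_measure 0.6 [376.3 251.6  28.8  10.8] 254 [ 0.3045 -0.312   0.0575] 0.07
```

View pics/c1.png

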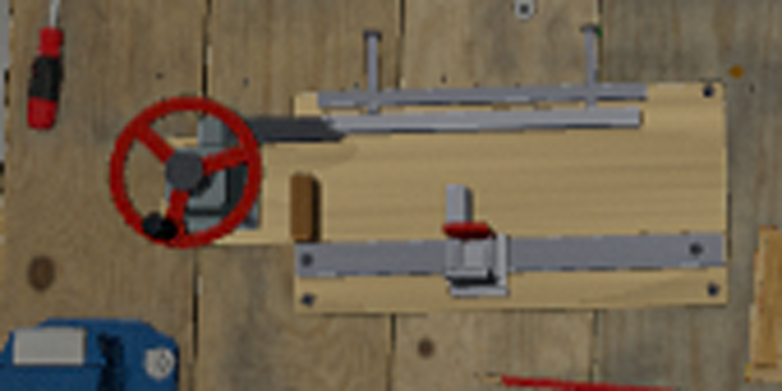

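View pics/c2.png

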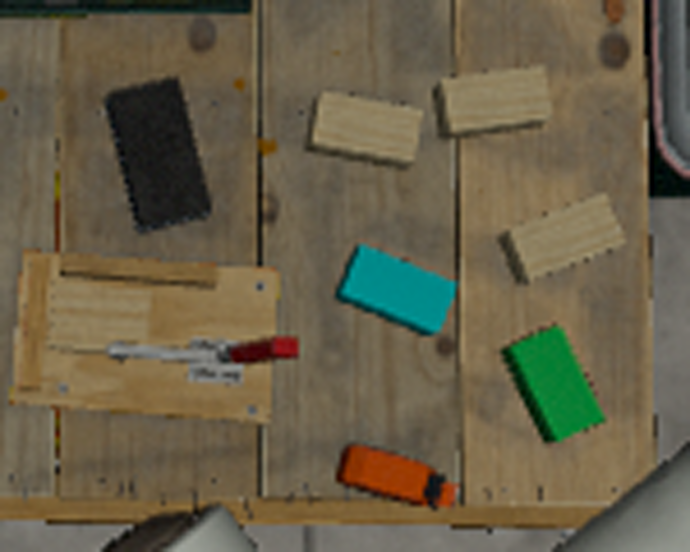

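```bash
cat >> h.py <<'E'
def rect(P):
    r=cv2.minAreaRect(P[:,:2].astype(np.float32)); c,(w,h),a=r
    a=np.deg2rad(a)
    if w<h: a+=np.pi/2; w,h=h,w
    a=(a+np.pi/2)%np.pi-np.pi/2
    return np.array(c),w,h,a   # a: angle of long axis from world x
E
python3 - <<'E'
from h import *
Z=np.load('pics/top0.npz'); im,d=Z['im'],Z['d']; W=cloud('top',d)
def comp(box,zlo,zhi,name,minn=20):
    u0,v0,u1,v1=box; m=np.zeros(d.shape,np.uint8); s=(slice(v0,v1),slice(u0,u1))
    m[s]=((W[s][...,2]>zlo)&(W[s][...,2]<zhi))
    n,l,st,_=cv2.connectedComponentsWithStats(m)
    for i in range(1,n):
        if st[i,4]>=minn:
            P=W[l==i]; c,w,h,a=rect(P); print(name,st[i,:],np.round(c,4),'w,h',round(w,3),round(h,3),'ang',round(np.degrees(a),1),'z',np.round(np.median(P[:,2]),4), 'rgb',im[l==i].mean(0).astype(int))
comp((290,150,440,270),.026,.048,'blk')
comp((290,200,355,240),.012,.06,'jig')
comp((185,155,300,230),.024,.036,'cl')
comp((185,155,300,230),.036,.06,'hi',5)
comp((185,155,300,230),.06,.12,'hh',5)
comp((140,165,195,220),.09,.2,'wh',5)
P=W[185:195,210:285].reshape(-1,3); print('bed',np.median(P[:,2]), 'table',np.median(W[215:228,260:285][...,2]))
np.set_printoptions(linewidth=250)
print((W[196:216,190:250:2,2]*1000).astype(int))
print((W[216:222,295:350:3,2]*1000).astype(int))
E
```

```text
blk [290 150  55   3  89] [ 0.6625 -0.1161] w,h 0.193 0.006 ang -88.5 z 0.0355 rgb [17 28 22]
blk [385 164  25  15 285] [ 0.593  -0.3987] w,h 0.082 0.043 ang -81.6 z 0.0364 rgb [136 123  92]
blk [313 167  23  33 452] [ 0.5505 -0.1415] w,h 0.109 0.058 ang 14.7 z 0.0308 rgb [27 27 26]
blk [357 170  25  16 281] [ 0.571  -0.2997] w,h 0.08 0.043 ang 79.5 z 0.0365 rgb [137 124  93]
blk [400 192  26  19 280] [ 0.4875 -0.4499] w,h 0.081 0.042 ang -68.4 z 0.0372 rgb [139 125  94]
blk [364 203  25  20 282] [ 0.4466 -0.3227] w,h 0.08 0.043 ang 68.9 z 0.0363 rgb [  3 134 133]
blk [303 205  22   7  63] [ 0.4581 -0.1033] w,h 0.073 0.017 ang 83.3 z 0.0456 rgb [107  85  50]
blk [296 209   5  11  26] [ 0.4367 -0.0496] w,h 0.035 0.014 ang -0.1 z 0.046 rgb [131 101  55]
blk [325 208  13   4  24] [ 0.4524 -0.1647] w,h 0.04 0.009 ang 85.1 z 0.0448 rgb [102  80  46]
blk [301 212  22  15 277] [ 0.4205 -0.0972] w,h 0.074 0.049 ang -90.0 z 0.0397 rgb [139 122  87]
blk [400 220  22  26 292] [ 0.3762 -0.441 ] w,h 0.08 0.043 ang 25.9 z 0.0362 rgb [ 13 122  50]
jig [ 292  204   59   36 1723] [ 0.41  -0.132] w,h 
[... 4990 characters left out ...]
  12   10   13   17   14    7    9   11   16   12   14   99   97   97   90   81   44   14   10   18    9   15]]
[[  17   46   40   41   46   37   44   38   44   35   20   18   19   17 1492   27   22   19   13]
 [  20   48   38   38   44   43   39   36   38   38   19   21   18   17   21   23   24   24   12]
 [  13   52   43   41   38   43   39   41   41   41   14   14   18   16   15   15   17   19   22]
 [  24   49   37   38   38   42   41   38   39   29   20   20   21   21   20   19   25   19   18]
 [  16   51   40   36   39   44   34   42   40   20   15   22   21   19   17   18   15   17   14]
 [  47   46   39   39   39   42   41   42   42   20   22   21   13   20   19   15   19   15   17]]
```

```bash
cat >> h.py <<'E'
def plan(target,yaw_deg,maxd=40,s=None):
    """target TCP world xyz (m); yaw = heading of tool x in deg. prints tool-frame delta"""
    from scipy.spatial.transform import Rotation as Ro
    s=s or arm.sense(); q=s['eef_rot']; R=Ro.from_quat([q[1],q[2],q[3],q[0]])
    a=np.deg2rad(yaw_deg); T=np.array([[np.cos(a),np.sin(a),0],[np.sin(a),-np.cos(a),0],[0,0,-1]])
    rv=(R.inv()*Ro.from_matrix(T)).as_rotvec()
    dw=np.array(target)-s['tool_pos']
    print('t',round(s['time'],2),'pos',np.round(s['tool_pos'],4),'gap',round(s['finger_gap'],4),'F',np.round(s['wrist_force'],1))
    print(' twist',np.round(rv,3),'| shift now-frame mm',np.round(R.inv().apply(dw)*1000,1),'| shift in target frame mm',np.round(T.T@dw*1000,1))
E
python3 - <<'E'
from h import *
Z=np.load('pics/top0.npz'); im,d=Z['im'],Z['d']; W=cloud('top',d)
# rail: per column edges from colour+height
X=[];Y=[]
for u in list(range(202,224))+list(range(243,284)):
    c=W[196:222,u]; m=(c[:,2]>.0215)&(c[:,2]<.036)
    if 5<m.sum()<11: X.append(c[m,0].mean());Y.append(c[m,1].mean())
p=np.polyfit(Y,X,1); print('rail centre x = %.4f + %.4f*y'%(p[1],p[0]), np.std(np.array(X)-np.polyval(p,Y)), np.degrees(np.arctan(-p[0])))
# jaw
X=[];Y=[]
for u in range(204,266):
    c=W[174:190,u]; m=(c[:,2]>.026)
    if m.sum()>2: X.append(c[m,0].min());Y.append(c[m,1][0])
q=np.polyfit(Y,X,1); print('jaw min-x edge',q)
m=np.zeros(d.shape,bool); m[170:225,140:200]=True
k=m&(W[...,2]>.125)&(W[...,2]<.17); print('knob',k.sum(),np.median(W[k],0),W[k].min(0),W[k].max(0))
v,u=np.nonzero(k);print(u.mean(),v.mean())
h=m&(W[...,2]>.095)&(W[...,2]<.2)&(im[...,0]>60)&(im[...,1]<40); c,r=cv2.minEnclosingCircle(W[h][:,:2].astype(np.float32)); print('wheel',c,r,np.median(W[h][:,2]))
plan([.4457,.1757,.2],181.5)
E
```

```text
rail centre x = 0.4568 + -0.0303*y 0.0021704383680338835 1.7380577369965902
jaw min-x edge [0.06769705 0.51119905]
knob 29 [0.45741367 0.38789708 0.14585132] [0.44865546 0.3810037  0.12624923] [0.46417767 0.39732276 0.15394507]
163.6551724137931 203.3793103448276
wheel (0.5010130405426025, 0.3812711238861084) 0.055842507630586624 0.10502251422580544
t 0.6 pos [ 0.2381 -0.5778  0.2225] gap 0.0871 F [ 1.   0.4 -0.1]
 twist [ 0.    -0.    -1.206] | shift now-frame mm [617.6 479.   22.6] | shift in target frame mm [-227.3  747.8   22.5]
```

Emit:
jog_arm --motion '[{"translation": [0, 0, 0], "twist": [0, 0, -0.175]}, {"translation": [0, 0, 0], "twist": [0, 0, -0.175]}, {"translation": [0, 0, 0], "twist": [0, 0, -0.175]}, {"translation": [0, 0, 0], "twist": [0, 0, -0.175]}, {"translation": [0, 0, 0], "twist": [0, 0, -0.175]}, {"translation": [0, 0, 0], "twist": [0, 0, -0.175]}, {"translation": [0, 0, 0], "twist": [0, 0, -0.15]}]'

```text
time: 1.48
tool_pos: [0.2381, -0.5778, 0.2228]
eef_rot: [0.0, -0.03, 1.0, -0.0]
wrist_force: [-0.0, 1.0, -0.2]
finger_gap: 0.0868
```

```bash
python3 -c "
from h import *
plan([.4457,.1757,.2],181.7)"
```

```text
t 1.48 pos [ 0.2381 -0.5778  0.2228] gap 0.0868 F [-0.   1.  -0.2]
 twist [-0.    0.    0.03] | shift now-frame mm [-252.3  739.8   22.7] | shift in target frame mm [-229.9  747.    22.8]
```

Emit:
jog_arm --motion '[{"translation": [-40, 40, 0], "twist": [0, 0, 0.03]}, {"translation": [-40, 45, 0], "twist": [0, 0, 0]}, {"translation": [-35, 50, 0], "twist": [0, 0, 0]}, {"translation": [-30, 55, 0], "twist": [0, 0, 0]}, {"translation": [-25, 58, 0], "twist": [0, 0, 0]}, {"translation": [-20, 58, 0], "twist": [0, 0, 0]}, {"translation": [-15, 58, 0], "twist": [0, 0, 0]}, {"translation": [-10, 58, 0], "twist": [0, 0, 0]}, {"translation": [-5, 58, 0], "twist": [0, 0, 0]}, {"translation": [-5, 58, 0], "twist": [0, 0, 0]}, {"translation": [-5, 58, 0], "twist": [0, 0, 0]}, {"translation": [0, 58, 0], "twist": [0, 0, 0]}]'

```text
time: 2.98
tool_pos: [0.4547, 0.0956, 0.2238]
eef_rot: [0.005, -0.012, 1.0, -0.001]
wrist_force: [0.3, -0.1, -1.7]
finger_gap: 0.0869
```

```bash
python3 -c "
from h import *
plan([.4457,.1757,.2],181.7)"
```

```text
t 2.98 pos [0.4547 0.0956 0.2238] gap 0.0869 F [ 0.3 -0.1 -1.7]
 twist [-0.002  0.01  -0.006] | shift now-frame mm [ 7.4 80.3 23.6] | shift in target frame mm [ 6.6 80.3 23.8]
```

Tracking is good. Next I move over the fence, partly descend, then take a top picture for a check.

Emit:
jog_arm --motion '[{"translation": [3, 40, 20], "twist": [0, 0.01, -0.006]}, {"translation": [3, 38, 40], "twist": [0, 0, 0]}, {"translation": [0, 0, 30], "twist": [0, 0, 0]}, {"translation": [0, 0, 0], "twist": [0, 0, 0]}]'

```text
time: 3.48
tool_pos: [0.4474, 0.1812, 0.1336]
eef_rot: [0.003, -0.019, 1.0, 0.001]
wrist_force: [-0.6, -0.6, 0.4]
finger_gap: 0.0869
```

```bash
python3 -c "
from h import *
plan([.4457,.1757,.062],181.7)
for n in('top','side'):
    im,d=arm.grab_frame(n); save(n+'1.png',im)
    u,v=map(int,proj(n,[.4457,.1757,.08])); save(n+'1c.png',cv2.resize(im[max(0,v-50):v+50,u-65:u+65],None,fx=5,fy=5,interpolation=cv2.INTER_CUBIC)); print(u,v)
"
```

```text
t 3.48 pos [0.4474 0.1812 0.1336] gap 0.0869 F [-0.6 -0.6  0.4]
 twist [0.001 0.005 0.008] | shift now-frame mm [ 2.3 -5.6 71.6] | shift in target frame mm [ 1.9 -5.5 71.6]
231 209
256 206
```

View pics/side1c.png

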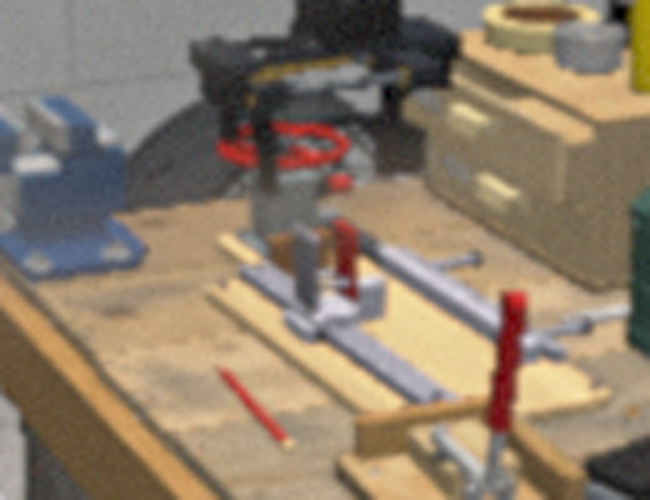

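The side crop shows the grey plate (305,265) and red tab (347,255) in crop pixels, and the open gripper right above them. I descend now.

Emit:
jog_arm --motion '[{"translation": [2, -5, 24], "twist": [0, 0.005, 0.008]}, {"translation": [0, 0, 24], "twist": [0, 0, 0]}, {"translation": [0, 0, 23], "twist": [0, 0, 0]}, {"translation": [0, 0, 0], "twist": [0, 0, 0]}]'

```text
time: 4.08
tool_pos: [0.4541, 0.1788, 0.0715]
eef_rot: [0.01, -0.013, 1.0, 0.007]
wrist_force: [-1.2, 0.3, 0.3]
finger_gap: 0.0871
```

Emit:
jog_arm --motion '[{"translation": [0, 0, 0], "twist": [0, 0, 0]}, {"translation": [0, 0, 0], "twist": [0, 0, 0]}, {"translation": [0, 0, 0], "twist": [0, 0, 0]}, {"translation": [0, 0, 0], "twist": [0, 0, 0]}, {"translation": [0, 0, 0], "twist": [0, 0, 0]}, {"translation": [0, 0, 0], "twist": [0, 0, 0]}]' --gripper 1

```text
time: 4.82
tool_pos: [0.4437, 0.1778, 0.0744]
eef_rot: [0.0, -0.009, 1.0, 0.007]
wrist_force: [-16.4, 5.6, 12.0]
finger_gap: 0.0351
```

```bash
python3 -c "
from h import *
plan([.4457,.1757,.062],181.7)"
```

```text
t 4.83 pos [0.4437 0.1778 0.0744] gap 0.0351 F [-16.4   5.6  12. ]
 twist [ 0.013  0.001 -0.011] | shift now-frame mm [-2.  -2.3 12.4] | shift in target frame mm [-1.9 -2.2 12.4]
```

Emit:
jog_arm --motion '[{"translation": [-2, 0, 0], "twist": [0, 0, 0]}, {"translation": [0, 0, 0], "twist": [0, 0, 0]}, {"translation": [0, 0, 0], "twist": [0, 0, 0]}]'

```text
time: 5.2
tool_pos: [0.4416, 0.1766, 0.0744]
eef_rot: [-0.003, -0.011, 1.0, 0.005]
wrist_force: [-0.3, -0.6, -2.7]
finger_gap: 0.0313
```

```bash
python3 -c "
from h import *
plan([.4457,.1757,.062],181.7)
im,d=arm.grab_frame('side'); save('side2c.png',cv2.resize(im[160:260,190:320],None,fx=5,fy=5,interpolation=cv2.INTER_CUBIC))"
```

```text
t 5.2 pos [0.4416 0.1766 0.0744] gap 0.0313 F [-0.3 -0.6 -2.7]
 twist [ 0.011 -0.005 -0.008] | shift now-frame mm [-4.1 -1.1 12.4] | shift in target frame mm [-4.  -1.  12.4]
```

View pics/side2c.png

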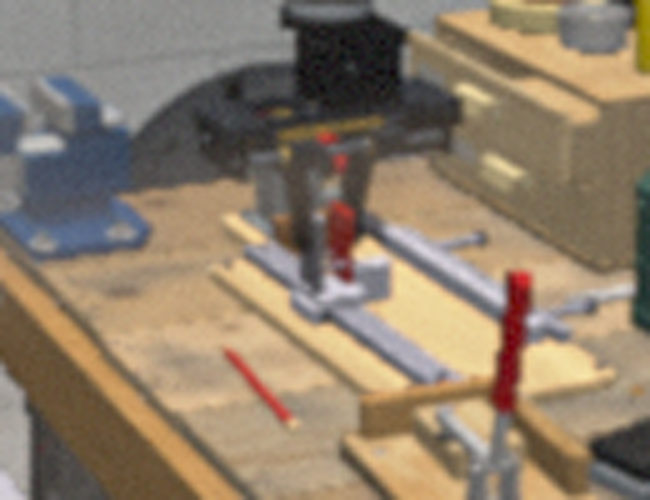

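Grip holds with the tab fully in (gap 31 mm). I slide the fence open along tool −y.

Emit:
jog_arm --motion '[{"translation": [0, -6, 0], "twist": [0, 0, 0]}, {"translation": [0, -15, 0], "twist": [0.005, 0, -0.004]}, {"translation": [0, -20, 0], "twist": [0.005, 0, 0]}, {"translation": [0, -20, 0], "twist": [0, 0, 0]}, {"translation": [0, -20, 0], "twist": [0, 0, 0]}, {"translation": [0, -20, 0], "twist": [0, 0, 0]}]'

```text
time: 6.0
tool_pos: [0.4453, 0.0712, 0.0744]
eef_rot: [-0.001, -0.012, 1.0, 0.002]
wrist_force: [0.8, 1.3, -2.8]
finger_gap: 0.0316
```

```bash
python3 -c "
from h import *
plan([.4457+.0054,.1757-.175,.074],181.7)"
```

```text
t 6.0 pos [0.4453 0.0712 0.0744] gap 0.0316 F [ 0.8  1.3 -2.8]
 twist [ 0.003 -0.001 -0.005] | shift now-frame mm [ -4.  -70.6   0.2] | shift in target frame mm [ -3.7 -70.6   0.4]
```

Emit:
jog_arm --motion '[{"translation": [0, -20, 0], "twist": [0, 0, 0]}, {"translation": [0, -20, 0], "twist": [0, 0, 0]}, {"translation": [0, -15, 0], "twist": [0, 0, 0]}, {"translation": [0, -10, 0], "twist": [0, 0, 0]}, {"translation": [0, -4, 0], "twist": [0, 0, 0]}, {"translation": [0, 0, 0], "twist": [0, 0, 0]}]'

```text
time: 6.75
tool_pos: [0.4481, -0.0049, 0.0744]
eef_rot: [0.001, -0.011, 1.0, 0.001]
wrist_force: [1.5, -0.5, -1.9]
finger_gap: 0.0314
```

```bash
python3 -c "
from h import *
plan([.4457+.0054,.1757-.175,.074],181.7)"
```

```text
t 6.75 pos [ 0.4481 -0.0049  0.0744] gap 0.0314 F [ 1.5 -0.5 -1.9]
 twist [ 0.003  0.002 -0.008] | shift now-frame mm [-3.2  5.5  0.5] | shift in target frame mm [-3.2  5.5  0.4]
```

Emit:
jog_arm --motion '[{"translation": [0, 0, 0], "twist": [0, 0, 0]}, {"translation": [0, 0, 0], "twist": [0, 0, 0]}, {"translation": [0, 0, 0], "twist": [0, 0, 0]}, {"translation": [0, 0, 0], "twist": [0, 0, 0]}, {"translation": [0, 0, -25], "twist": [0, 0, 0]}, {"translation": [0, 0, -40], "twist": [0, 0, 0]}, {"translation": [0, 0, -40], "twist": [0, 0, 0]}]' --gripper -1

```text
time: 7.62
tool_pos: [0.4458, -0.0045, 0.1792]
eef_rot: [-0.003, -0.011, 1.0, 0.0]
wrist_force: [0.3, 0.9, -0.5]
finger_gap: 0.0853
```

```bash
python3 -c "
from h import *
im,d=arm.grab_frame('top'); save('top2.png',im); save('top2c.png',cv2.resize(im[150:250,150:430],None,fx=2.8,fy=2.8,interpolation=cv2.INTER_CUBIC))
W=cloud('top',d)
m=((W[...,2]>.026)&(W[...,2]<.05)).astype(np.uint8); m[:,:290]=0;m[:155]=0;m[250:]=0;m[:,440:]=0
n,l,st,_=cv2.connectedComponentsWithStats(m)
for i in range(1,n):
    if 200<st[i,4]<400:
        P=W[l==i]; c,w,h,a=rect(P); print(np.round(c,4),round(w,3),round(h,3),round(np.degrees(a),1),im[l==i].mean(0).astype(int))
plan([.571,-.2997,.15],169.5)
"
```

```text
[ 0.5931 -0.3986] 0.081 0.043 -81.2 [138 125  94]
[ 0.5712 -0.2992] 0.08 0.043 79.8 [139 125  94]
[ 0.4878 -0.4507] 0.083 0.042 -68.4 [140 127  95]
[ 0.4463 -0.3226] 0.08 0.042 67.7 [  3 135 135]
[ 0.4206 -0.0969] 0.073 0.048 89.7 [141 123  88]
[ 0.376  -0.4411] 0.08 0.044 25.4 [ 13 123  50]
t 7.67 pos [ 0.4494 -0.0041  0.1848] gap 0.0865 F [2.7 0.4 3.4]
 twist [0.002 0.005 0.207] | shift now-frame mm [-114.3 -298.5   34.9] | shift in target frame mm [-173.5 -268.5   34.8]
```

View pics/top2c.png

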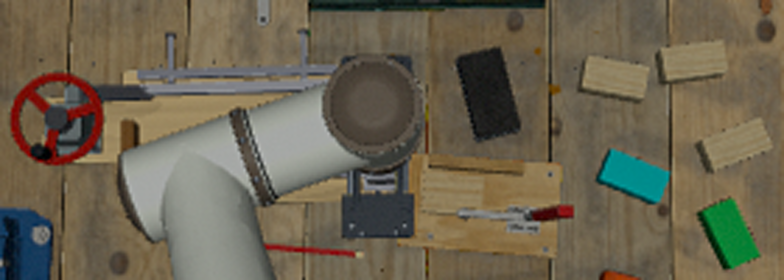

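Emit:
jog_arm --motion '[{"translation": [-20, -50, 0], "twist": [0, 0, 0.1]}, {"translation": [-28, -55, 5], "twist": [0, 0, 0.107]}, {"translation": [-40, -55, 5], "twist": [0, 0, 0]}, {"translation": [-40, -55, 5], "twist": [0, 0, 0]}, {"translation": [-30, -52, 10], "twist": [0, 0, 0]}, {"translation": [0, 0, 10], "twist": [0, 0, 0]}]'

```text
time: 8.43
tool_pos: [0.5715, -0.2841, 0.1519]
eef_rot: [0.005, 0.092, 0.996, 0.002]
wrist_force: [-0.9, 0.8, 0.2]
finger_gap: 0.0869
```

```bash
python3 -c "
from h import *
plan([.5712,-.2992,.08],169.8)
"
```

```text
t 8.43 pos [ 0.5715 -0.2841  0.1519] gap 0.0869 F [-0.9  0.8  0.2]
 twist [ 0.006  0.01  -0.005] | shift now-frame mm [ -1.7 -15.3  71.9] | shift in target frame mm [ -2.3 -14.9  71.9]
```

Emit:
jog_arm --motion '[{"translation": [-2, -15, 24], "twist": [0.005, 0.009, -0.005]}, {"translation": [0, 0, 25], "twist": [0, 0, 0]}, {"translation": [0, 0, 23], "twist": [0, 0, 0]}, {"translation": [0, 0, 0], "twist": [0, 0, 0]}]'

```text
time: 8.93
tool_pos: [0.5681, -0.297, 0.0753]
eef_rot: [-0.003, 0.089, 0.996, 0.001]
wrist_force: [0.4, 0.4, 1.0]
finger_gap: 0.0871
```

```bash
python3 -c "
from h import *
plan([.5712,-.2992,.019],169.8)
"
```

```text
t 8.93 pos [ 0.5681 -0.297   0.0753] gap 0.0871 F [0.4 0.4 1. ]
 twist [ 0.002 -0.006 -0.001] | shift now-frame mm [-3.8 -1.7 56.3] | shift in target frame mm [-3.5 -1.6 56.3]
```

Emit:
jog_arm --motion '[{"translation": [-3, -1, 25], "twist": [0, -0.005, 0]}, {"translation": [0, 0, 25], "twist": [0, 0, 0]}, {"translation": [0, 0, 0], "twist": [0, 0, 0]}]'

```text
time: 9.3
tool_pos: [0.5728, -0.2973, 0.0284]
eef_rot: [0.002, 0.088, 0.996, 0.0]
wrist_force: [-0.7, -0.2, 0.0]
finger_gap: 0.0868
```

```bash
python3 -c "
from h import *
plan([.5712,-.2992,.019],169.8)
"
```

```text
t 9.3 pos [ 0.5728 -0.2973  0.0284] gap 0.0868 F [-0.7 -0.2  0. ]
 twist [0.001 0.005 0.002] | shift now-frame mm [ 1.3 -2.2  9.3] | shift in target frame mm [ 1.2 -2.2  9.4]
```

Emit:
jog_arm --motion '[{"translation": [1, -2, 9], "twist": [0, 0, 0]}, {"translation": [0, 0, 0], "twist": [0, 0, 0]}]'

```text
time: 9.55
tool_pos: [0.5731, -0.2992, 0.0219]
eef_rot: [0.004, 0.087, 0.996, -0.0]
wrist_force: [0.3, 1.0, -0.4]
finger_gap: 0.0874
```

Emit:
jog_arm --motion '[{"translation": [0, 0, 0], "twist": [0, 0, 0]}, {"translation": [0, 0, 0], "twist": [0, 0, 0]}, {"translation": [0, 0, 0], "twist": [0, 0, 0]}, {"translation": [0, 0, 0], "twist": [0, 0, 0]}, {"translation": [0, 0, 0], "twist": [0, 0, 0]}, {"translation": [0, 0, 0], "twist": [0, 0, 0]}]' --gripper 1

```text
time: 10.3
tool_pos: [0.574, -0.2996, 0.0241]
eef_rot: [0.006, 0.087, 0.996, -0.001]
wrist_force: [-0.9, 0.1, 1.0]
finger_gap: 0.0417
```

```bash
python3 -c "
from h import *
plan([.5712,-.2992,.019],169.8)
"
```

```text
t 10.3 pos [ 0.574  -0.2996  0.0241] gap 0.0417 F [-0.9  0.1  1. ]
 twist [0.    0.012 0.004] | shift now-frame mm [ 2.9 -0.1  5. ] | shift in target frame mm [ 2.8 -0.1  5.1]
```

Emit:
jog_arm --motion '[{"translation": [0, 0, -20], "twist": [0, 0, 0]}, {"translation": [0, 0, -40], "twist": [0, 0, 0]}, {"translation": [0, 0, -40], "twist": [0, 0, 0]}, {"translation": [0, 0, -40], "twist": [0, 0, 0]}, {"translation": [0, 0, 0], "twist": [0, 0, 0]}]'

```text
time: 10.92
tool_pos: [0.5716, -0.2991, 0.166]
eef_rot: [0.004, 0.087, 0.996, 0.0]
wrist_force: [0.0, -0.3, -1.2]
finger_gap: 0.0417
```

```bash
python3 -c "
from h import *
plan([.491,.2547,.16],181.7)
im,d=arm.grab_frame('side'); save('side3.png',im[100:330,200:480])
"
```

```text
t 10.93 pos [ 0.5716 -0.2991  0.166 ] gap 0.0417 F [ 0.  -0.3 -1.2]
 twist [-0.     0.008 -0.205] | shift now-frame mm [175.8 531.3   5. ] | shift in target frame mm [ 64.1 555.9   6. ]
```

View pics/side3.png

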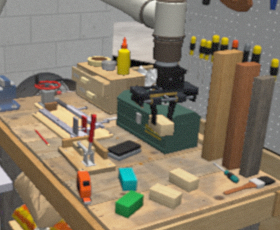

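Emit:
jog_arm --motion '[{"translation": [40, 20, 0], "twist": [0, 0, -0.1]}, {"translation": [30, 40, 0], "twist": [0, 0, -0.105]}, {"translation": [0, 55, 0], "twist": [0, 0, 0]}, {"translation": [0, 60, 0], "twist": [0, 0, 0]}, {"translation": [0, 60, 0], "twist": [0, 0, 0]}, {"translation": [0, 60, 0], "twist": [0, 0, 0]}, {"translation": [0, 60, 0], "twist": [0, 0, 0]}, {"translation": [0, 60, 0], "twist": [0, 0, 0]}, {"translation": [0, 60, 0], "twist": [0, 0, 0]}, {"translation": [0, 40, 0], "twist": [0, 0, 0]}]'

```text
time: 12.22
tool_pos: [0.4802, 0.2371, 0.148]
eef_rot: [-0.012, -0.013, 1.0, -0.001]
wrist_force: [-0.2, -1.0, 0.1]
finger_gap: 0.0412
```

```bash
python3 -c "
from h import *
plan([.491,.2547,.07],181.7)
"
```

```text
t 12.22 pos [0.4802 0.2371 0.148 ] gap 0.0412 F [-0.2 -1.   0.1]
 twist [-0.001 -0.025 -0.003] | shift now-frame mm [-13.2  17.4  77.7] | shift in target frame mm [-11.3  17.3  78. ]
```

Emit:
jog_arm --motion '[{"translation": [-11, 10, 0], "twist": [0, -0.025, 0]}, {"translation": [0, 7, 25], "twist": [0, 0, 0]}, {"translation": [0, 0, 30], "twist": [0, 0, 0]}, {"translation": [0, 0, 15], "twist": [0, 0, 0]}, {"translation": [0, 0, 0], "twist": [0, 0, 0]}]'

```text
time: 12.85
tool_pos: [0.4884, 0.2525, 0.0694]
eef_rot: [-0.003, -0.014, 1.0, -0.004]
wrist_force: [-0.6, 0.4, -0.2]
finger_gap: 0.0417
```

```bash
python3 -c "
from h import *
plan([.491,.2547,.04],181.7)
im,d=arm.grab_frame('side'); save('side4.png',cv2.resize(im[150:260,190:340],None,fx=5,fy=5,interpolation=cv2.INTER_CUBIC))
"
```

```text
t 12.85 pos [0.4884 0.2525 0.0694] gap 0.0417 F [-0.6  0.4 -0.2]
 twist [-0.008 -0.007 -0.001] | shift now-frame mm [-2.9  2.3 29.4] | shift in target frame mm [-2.7  2.1 29.4]
```

View pics/side4.png

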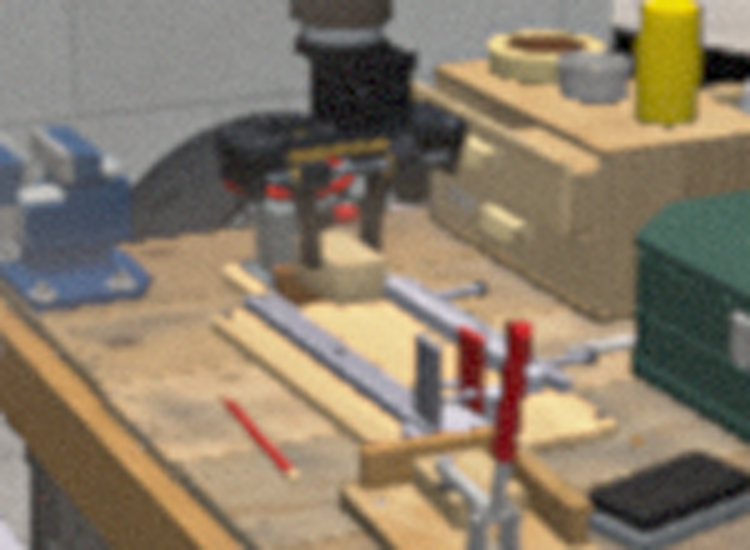

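The block hangs over the trough just short of the end stop, and the fence is open. I lower it.

Emit:
jog_arm --motion '[{"translation": [-2, 0, 12], "twist": [-0.008, -0.007, 0]}, {"translation": [0, 0, 12], "twist": [0, 0, 0]}, {"translation": [0, 0, 4], "twist": [0, 0, 0]}, {"translation": [0, 0, 0], "twist": [0, 0, 0]}]'

```text
time: 13.4
tool_pos: [0.4925, 0.2525, 0.0432]
eef_rot: [0.002, -0.014, 1.0, 0.001]
wrist_force: [-0.6, -0.3, -0.8]
finger_gap: 0.0418
```

```bash
python3 -c "
from h import *
plan([.491,.2547,.04],181.7)
"
```

```text
t 13.4 pos [0.4925 0.2525 0.0432] gap 0.0418 F [-0.6 -0.3 -0.8]
 twist [ 0.002  0.005 -0.002] | shift now-frame mm [1.4 2.3 3.2] | shift in target frame mm [1.4 2.3 3.2]
```

Emit:
jog_arm --motion '[{"translation": [0, 2, 3], "twist": [0, 0, 0]}, {"translation": [0, 0, 2], "twist": [0, 0, 0]}]'

```text
time: 13.65
tool_pos: [0.493, 0.2552, 0.0391]
eef_rot: [0.003, -0.014, 1.0, 0.002]
wrist_force: [-4.9, 0.8, 10.5]
finger_gap: 0.0419
```

```bash
python3 -c "
from h import *
plan([.491,.2547,.039],181.7)
"
```

```text
t 13.65 pos [0.493  0.2552 0.0391] gap 0.0419 F [-4.9  0.8 10.5]
 twist [ 0.004  0.006 -0.002] | shift now-frame mm [ 2.  -0.4  0. ] | shift in target frame mm [ 2.  -0.4  0.1]
```

Emit:
jog_arm --motion '[{"translation": [0, 0, 0], "twist": [0, 0, 0]}, {"translation": [0, 0, 0], "twist": [0, 0, 0]}, {"translation": [0, 0, 0], "twist": [0, 0, 0]}, {"translation": [0, 0, -25], "twist": [0, 0, 0]}, {"translation": [0, 0, -40], "twist": [0, 0, 0]}, {"translation": [0, 0, -40], "twist": [0, 0, 0]}, {"translation": [0, -20, -20], "twist": [0, 0, 0]}, {"translation": [0, -60, 0], "twist": [0, 0, 0]}, {"translation": [0, -60, 0], "twist": [0, 0, 0]}, {"translation": [-10, -60, 0], "twist": [0, 0, 0]}, {"translation": [-10, -60, 0], "twist": [0, 0, 0]}]' --gripper -0.38

```text
time: 15.02
tool_pos: [0.5215, -0.0073, 0.1689]
eef_rot: [0.006, -0.019, 1.0, 0.002]
wrist_force: [1.6, 1.4, -0.5]
finger_gap: 0.0599
```

```bash
cat >> h.py <<'E'
def blocks(tag,ims=None):
    im,d=arm.grab_frame('top'); save(tag+'.png',cv2.resize(im[150:250,150:430],None,fx=2.8,fy=2.8,interpolation=cv2.INTER_CUBIC))
    W=cloud('top',d); HSV=cv2.cvtColor(im,cv2.COLOR_RGB2HSV)
    for zl,zh,u0,u1 in((.026,.048,290,440),(.041,.06,185,300)):
        m=((W[...,2]>zl)&(W[...,2]<zh)).astype(np.uint8); m[:,:u0]=0;m[:155]=0;m[250:]=0;m[:,u1:]=0
        n,l,st,_=cv2.connectedComponentsWithStats(m)
        for i in range(1,n):
            if 60<st[i,4]<1000:
                P=W[l==i]; c,w,h,a=rect(P); print(np.round(c,4),round(w,3),round(h,3),round(np.degrees(a),1),'z',round(np.median(P[:,2]),4),im[l==i].mean(0).astype(int))
E
python3 -c "
from h import *
blocks('t5')
plan([.593,-.3986,.16],188.8)
"
```

```text
[ 0.605  -0.3608] 0.081 0.043 -81.4 z 0.0365 [138 124  93]
[ 0.5508 -0.1412] 0.11 0.058 14.0 z 0.0303 [28 28 26]
[ 0.4875 -0.4498] 0.082 0.042 -68.5 z 0.037 [139 126  94]
[ 0.4466 -0.3232] 0.081 0.044 67.6 z 0.0365 [  3 135 134]
[ 0.4595 -0.1261] 0.118 0.019 85.7 z 0.0452 [106  84  49]
[ 0.4202 -0.0964] 0.074 0.049 85.5 z 0.0403 [140 122  87]
[ 0.376  -0.4408] 0.08 0.044 24.5 z 0.0368 [ 13 122  50]
[0.484  0.3092] 0.046 0.017 1.1 z 0.0483 [94 65 32]
[ 0.4105 -0.0465] 0.087 0.014 0.1 z 0.0477 [129 100  56]
t 15.07 pos [ 0.5218 -0.013   0.1688] gap 0.0599 F [ 1.9 -3.1  1. ]
 twist [ 0.002  0.011 -0.123] | shift now-frame mm [ -59.1 -387.6    8.3] | shift in target frame mm [ -11.4 -391.9    8.8]
```

View pics/t5.png

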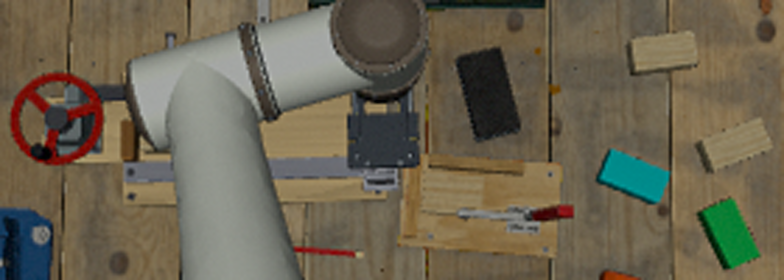

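```bash
python3 -c "
from h import *
Z=np.load('pics/top0.npz'); W=cloud('top',Z['d']).reshape(-1,3)
Z=np.load('pics/side0.npz'); V=cloud('side',Z['d']).reshape(-1,3)
for nm,A in(('top',W),('side',V)):
  for y in np.arange(-.55,.1,.05):
    s=A[(A[:,1]>y)&(A[:,1]<y+.05)&(A[:,2]>.07)&(A[:,2]<.3)&(A[:,0]>.6)]
    print(nm,round(y,2),len(s),np.round(np.percentile(s[:,0],2),3) if len(s) else None, np.round(s[:,2].max(),2) if len(s) else None)
"
```

```text
top -0.55 491 0.908 0.3
top -0.5 306 0.897 0.3
top -0.45 761 0.793 0.3
top -0.4 1027 0.786 0.3
top -0.35 265 0.769 0.3
top -0.3 1034 0.769 0.3
top -0.25 651 0.667 0.3
top -0.2 1123 0.665 0.3
top -0.15 1094 0.663 0.3
top -0.1 1141 0.659 0.3
top -0.05 1137 0.661 0.3
top 0.0 1231 0.66 0.3
top 0.05 1006 0.659 0.3
side -0.55 997 0.907 0.3
side -0.5 1100 0.898 0.3
side -0.45 2495 0.791 0.3
side -0.4 1630 0.783 0.3
side -0.35 1163 0.767 0.3
side -0.3 454 0.764 0.3
side -0.25 641 0.665 0.14
side -0.2 262 0.662 0.14
side -0.15 377 0.661 0.3
side -0.1 761 0.667 0.3
side -0.05 589 0.718 0.3
side 0.0 463 0.772 0.3
side 0.05 445 0.765 0.3
```

Emit:
jog_arm --motion '[{"translation": [0, -50, 0], "twist": [0, 0.01, 0]}, {"translation": [0, -60, 0], "twist": [0, 0, 0]}, {"translation": [-10, -60, 0], "twist": [0, 0, 0]}, {"translation": [-20, -60, 0], "twist": [0, 0, 0]}, {"translation": [-25, -60, 5], "twist": [0, 0, 0]}, {"translation": [-20, -50, 15], "twist": [0, 0, -0.06]}, {"translation": [0, 0, 20], "twist": [0, 0, -0.06]}, {"translation": [0, 0, 0], "twist": [0, 0, 0]}]' --gripper -0.8

```text
time: 16.08
tool_pos: [0.6064, -0.3586, 0.1261]
eef_rot: [0.001, -0.075, 0.997, 0.001]
wrist_force: [-0.3, 0.0, -0.2]
finger_gap: 0.0781
```

```bash
python3 -c "
from h import *
plan([.605,-.361,.08],188.6)
"
```

```text
t 16.07 pos [ 0.6064 -0.3586  0.1261] gap 0.0781 F [-0.3  0.  -0.2]
 twist [ 0.003  0.002 -0.   ] | shift now-frame mm [ 1.9 -2.3 46. ] | shift in target frame mm [ 1.8 -2.1 46.1]
```

Emit:
jog_arm --motion '[{"translation": [2, -2, 30], "twist": [0, 0, 0]}, {"translation": [0, 0, 30], "twist": [0, 0, 0]}, {"translation": [0, 0, 28], "twist": [0, 0, 0]}, {"translation": [0, 0, 12], "twist": [0, 0, 0]}, {"translation": [0, 0, 0], "twist": [0, 0, 0]}]'

```text
time: 16.7
tool_pos: [0.6086, -0.3599, 0.0306]
eef_rot: [0.005, -0.075, 0.997, -0.001]
wrist_force: [0.2, 0.1, 0.7]
finger_gap: 0.0782
```

```bash
python3 -c "
from h import *
plan([.605,-.361,.018],188.6)
"
```

```text
t 16.7 pos [ 0.6086 -0.3599  0.0306] gap 0.0782 F [0.2 0.1 0.7]
 twist [-0.004  0.01  -0.   ] | shift now-frame mm [ 3.8 -0.5 12.5] | shift in target frame mm [ 3.7 -0.6 12.6]
```

Emit:
jog_arm --motion '[{"translation": [3, -1, 10], "twist": [0, 0.01, 0]}, {"translation": [0, 0, 4], "twist": [0, 0, 0]}]'

```text
time: 16.95
tool_pos: [0.6075, -0.3618, 0.019]
eef_rot: [0.002, -0.075, 0.997, -0.003]
wrist_force: [-0.4, 0.5, -0.2]
finger_gap: 0.0786
```

Emit:
jog_arm --motion '[{"translation": [0, 0, 1], "twist": [0, 0, 0]}, {"translation": [0, 0, 1], "twist": [0, 0, 0]}, {"translation": [0, 0, 1], "twist": [0, 0, 0]}, {"translation": [0, 0, 0], "twist": [0, 0, 0]}, {"translation": [0, 0, 0], "twist": [0, 0, 0]}, {"translation": [0, 0, 0], "twist": [0, 0, 0]}]' --gripper 1

```text
time: 17.7
tool_pos: [0.608, -0.3623, 0.0169]
eef_rot: [0.003, -0.075, 0.997, -0.003]
wrist_force: [0.1, -0.3, 0.6]
finger_gap: 0.0417
```

```bash
python3 -c "
from h import *
plan([.605,-.361,.018],188.6)
"
```

```text
t 17.7 pos [ 0.608  -0.3623  0.0169] gap 0.0417 F [ 0.1 -0.3  0.6]
 twist [-0.007  0.005  0.   ] | shift now-frame mm [ 2.7  1.7 -1.2] | shift in target frame mm [ 2.7  1.7 -1.1]
```

Emit:
jog_arm --motion '[{"translation": [0, 0, -20], "twist": [0, 0, 0]}, {"translation": [0, 0, -40], "twist": [0, 0, 0]}, {"translation": [0, 0, -40], "twist": [0, 0, 0]}, {"translation": [20, 0, -40], "twist": [0, 0, 0.06]}, {"translation": [50, 20, 0], "twist": [0, 0, 0.06]}, {"translation": [40, 50, 0], "twist": [0, 0, 0]}, {"translation": [5, 60, 0], "twist": [0, 0, 0]}, {"translation": [0, 60, 0], "twist": [0, 0, 0]}, {"translation": [0, 60, 0], "twist": [0, 0, 0]}, {"translation": [0, 60, 0], "twist": [0, 0, 0]}, {"translation": [0, 60, 0], "twist": [0, 0, 0]}, {"translation": [0, 60, 0], "twist": [0, 0, 0]}]'

```text
time: 19.2
tool_pos: [0.4809, 0.0667, 0.1734]
eef_rot: [0.017, -0.01, 1.0, -0.005]
wrist_force: [0.5, 0.4, -0.3]
finger_gap: 0.0418
```

```bash
python3 -c "
from h import *
plan([.4914,.170,.07],181.7)
"
```

```text
t 19.2 pos [0.4809 0.0667 0.1734] gap 0.0418 F [ 0.5  0.4 -0.3]
 twist [-0.011  0.033 -0.009] | shift now-frame mm [ -9.2 104.1 102.6] | shift in target frame mm [-13.5 102.9 103.4]
```

Emit:
jog_arm --motion '[{"translation": [-8, 50, 0], "twist": [-0.011, 0.033, -0.009]}, {"translation": [-4, 40, 20], "twist": [0, 0, 0]}, {"translation": [0, 8, 40], "twist": [0, 0, 0]}, {"translation": [0, 0, 30], "twist": [0, 0, 0]}, {"translation": [0, 0, 0], "twist": [0, 0, 0]}]'

```text
time: 19.82
tool_pos: [0.4937, 0.1759, 0.0903]
eef_rot: [0.007, -0.02, 1.0, 0.004]
wrist_force: [1.6, -0.7, -0.6]
finger_gap: 0.0419
```

```bash
python3 -c "
from h import *
plan([.4914,.170,.033],181.7)
im,d=arm.grab_frame('side'); save('side6.png',cv2.resize(im[150:260,190:340],None,fx=5,fy=5,interpolation=cv2.INTER_CUBIC))
"
```

```text
t 19.82 pos [0.4937 0.1759 0.0903] gap 0.0419 F [ 1.6 -0.7 -0.6]
 twist [0.009 0.014 0.01 ] | shift now-frame mm [ 3.4 -6.3 57.2] | shift in target frame mm [ 2.5 -5.8 57.3]
```

View pics/side6.png

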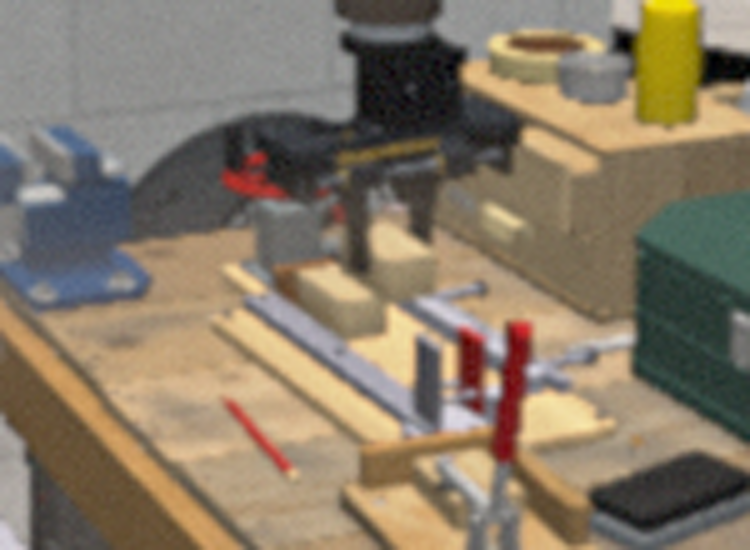

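```bash
python3 -c "
from h import *
im,d=arm.grab_frame('side'); V=cloud('side',d)
m=np.zeros(d.shape,bool); m[195:220,248:268]=1
k=m&(V[...,2]>.045)&(V[...,2]<.056)&(V[...,0]>.44)&(V[...,1]>.15)&(V[...,1]<.31)
c,w,h,a=rect(V[k]); print(k.sum(),c,w,h,np.degrees(a),V[k].min(0),V[k].max(0),np.median(V[k],0))
"
```

```text
77 [0.48302904 0.26050413] 0.09692183881998062 0.03883461654186249 -87.14342284202577 [0.46191531 0.21275917 0.04543637] [0.50467096 0.30987252 0.05404351] [0.48310678 0.25433269 0.05027656]
```

Emit:
jog_arm --motion '[{"translation": [2, -8, 15], "twist": [0.009, 0.014, 0.01]}, {"translation": [0, 0, 20], "twist": [0, 0, 0]}, {"translation": [0, 0, 10], "twist": [0, 0, 0]}, {"translation": [0, 0, 0], "twist": [0, 0, 0]}]'

```text
time: 20.42
tool_pos: [0.4968, 0.1682, 0.0498]
eef_rot: [0.006, -0.014, 1.0, 0.003]
wrist_force: [0.5, 0.8, -1.0]
finger_gap: 0.0415
```

```bash
python3 -c "
from h import *
plan([.490,.167,.032],181.7)
"
```

```text
t 20.43 pos [0.4968 0.1682 0.0498] gap 0.0415 F [ 0.5  0.8 -1. ]
 twist [ 0.006  0.011 -0.002] | shift now-frame mm [ 7.  -1.2 17.8] | shift in target frame mm [ 6.8 -1.  17.8]
```

Emit:
jog_arm --motion '[{"translation": [6, -1, 8], "twist": [0.006, 0.011, 0]}, {"translation": [0, 0, 6], "twist": [0, 0, 0]}, {"translation": [0, 0, 2], "twist": [0, 0, 0]}]'

```text
time: 20.8
tool_pos: [0.4913, 0.1674, 0.034]
eef_rot: [0.001, -0.014, 1.0, 0.0]
wrist_force: [0.4, -0.3, -0.6]
finger_gap: 0.0414
```

```bash
python3 -c "
from h import *
plan([.490,.167,.032],181.7)
"
```

```text
t 20.8 pos [0.4913 0.1674 0.034 ] gap 0.0414 F [ 0.4 -0.3 -0.6]
 twist [ 0.001  0.001 -0.003] | shift now-frame mm [ 1.3 -0.4  2. ] | shift in target frame mm [ 1.3 -0.4  2. ]
```

Emit:
jog_arm --motion '[{"translation": [1, 0, 2], "twist": [0, 0, 0]}]'

```text
time: 20.92
tool_pos: [0.4905, 0.1675, 0.032]
eef_rot: [0.001, -0.014, 1.0, 0.0]
wrist_force: [-0.3, 0.8, 3.3]
finger_gap: 0.042
```

Emit:
jog_arm --motion '[{"translation": [0, 0, 0], "twist": [0, 0, 0]}, {"translation": [0, 0, 0], "twist": [0, 0, 0]}, {"translation": [0, 0, 0], "twist": [0, 0, 0]}, {"translation": [0, 0, -20], "twist": [0, 0, 0]}, {"translation": [0, 0, -40], "twist": [0, 0, 0]}, {"translation": [0, 0, -40], "twist": [0, 0, 0]}, {"translation": [0, -20, -30], "twist": [0, 0, 0]}, {"translation": [0, -60, 0], "twist": [0, 0, 0]}, {"translation": [0, -60, 0], "twist": [0, 0, 0]}, {"translation": [0, -60, 0], "twist": [0, 0, 0]}, {"translation": [0, -60, 0], "twist": [0, 0, 0]}]' --gripper -0.15

```text
time: 22.3
tool_pos: [0.5001, -0.0956, 0.1688]
eef_rot: [0.004, -0.019, 1.0, 0.001]
wrist_force: [0.2, 0.3, -0.3]
finger_gap: 0.0501
```

```bash
python3 -c "
from h import *
blocks('t7')
plan([.4875,-.45,.16],201.5)
"
```

```text
[ 0.5167 -0.1678] 0.037 0.027 -48.9 z 0.0299 [29 29 27]
[ 0.4877 -0.4504] 0.08 0.042 -68.1 z 0.0368 [138 125  94]
[ 0.4463 -0.3226] 0.08 0.043 66.7 z 0.0365 [  3 133 132]
[ 0.4189 -0.0963] 0.074 0.046 85.4 z 0.0403 [139 121  86]
[ 0.3759 -0.4406] 0.08 0.044 24.6 z 0.0363 [ 13 121  50]
[0.493  0.2533] 0.078 0.043 -88.9 z 0.0507 [138 124  93]
[0.484  0.3089] 0.047 0.015 4.1 z 0.0489 [94 65 32]
[0.4887 0.1788] 0.061 0.04 -89.1 z 0.0506 [135 121  91]
[ 0.4156 -0.0465] 0.097 0.014 0.3 z 0.0475 [129 100  55]
t 22.35 pos [ 0.4994 -0.1011  0.1685] gap 0.0499 F [ 2.  -2.7  0.8]
 twist [-0.002  0.007 -0.344] | shift now-frame mm [  22.8 -348.3    8.5] | shift in target frame mm [ 138.9 -320.2    8.5]
```

View pics/t7.png

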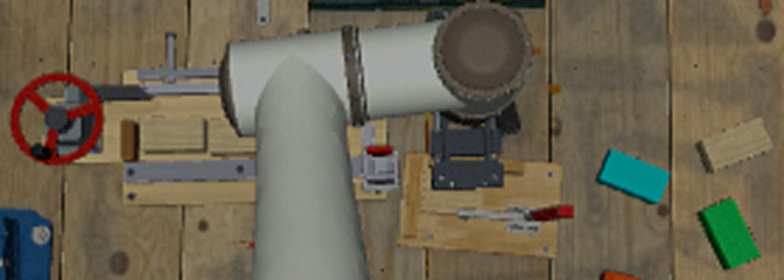

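Emit:
jog_arm --motion '[{"translation": [0, -55, 0], "twist": [0, 0.007, 0]}, {"translation": [3, -58, 0], "twist": [0, 0, 0]}, {"translation": [4, -58, 0], "twist": [0, 0, 0]}, {"translation": [5, -58, 0], "twist": [0, 0, 0]}, {"translation": [5, -58, 0], "twist": [0, 0, 0]}, {"translation": [5, -55, 10], "twist": [0, 0, -0.17]}, {"translation": [0, 0, 20], "twist": [0, 0, -0.18]}, {"translation": [0, 0, 10], "twist": [0, 0, 0]}, {"translation": [0, 0, 0], "twist": [0, 0, 0]}]' --gripper -0.8

```text
time: 23.48
tool_pos: [0.4868, -0.4575, 0.1275]
eef_rot: [0.001, -0.191, 0.982, -0.001]
wrist_force: [0.0, -0.4, 0.5]
finger_gap: 0.0787
```

```bash
python3 -c "
from h import *
plan([.4877,-.4504,.018],201.9)
"
```

```text
t 23.48 pos [ 0.4868 -0.4575  0.1275] gap 0.0787 F [ 0.  -0.4  0.5]
 twist [-0.002  0.002  0.002] | shift now-frame mm [ -3.3   6.5 109.5] | shift in target frame mm [ -3.5   6.3 109.5]
```

Emit:
jog_arm --motion '[{"translation": [-3, 6, 30], "twist": [0, 0, 0]}, {"translation": [0, 0, 30], "twist": [0, 0, 0]}, {"translation": [0, 0, 28], "twist": [0, 0, 0]}, {"translation": [0, 0, 12], "twist": [0, 0, 0]}, {"translation": [0, 0, 0], "twist": [0, 0, 0]}]'

```text
time: 24.1
tool_pos: [0.4931, -0.4495, 0.0319]
eef_rot: [0.005, -0.19, 0.982, -0.005]
wrist_force: [-0.2, -0.7, 0.2]
finger_gap: 0.0782
```

```bash
python3 -c "
from h import *
plan([.4877,-.4504,.018],201.9)
"
```

```text
t 24.1 pos [ 0.4931 -0.4495  0.0319] gap 0.0782 F [-0.2 -0.7  0.2]
 twist [-0.012  0.008  0.   ] | shift now-frame mm [ 5.4  1.3 13.9] | shift in target frame mm [ 5.3  1.2 13.9]
```

Emit:
jog_arm --motion '[{"translation": [5, 1, 10], "twist": [-0.01, 0.008, 0]}, {"translation": [0, 0, 4], "twist": [0, 0, 0]}]'

```text
time: 24.35
tool_pos: [0.4895, -0.4513, 0.02]
eef_rot: [0.001, -0.19, 0.982, -0.002]
wrist_force: [0.6, -0.3, -0.9]
finger_gap: 0.0782
```

Emit:
jog_arm --motion '[{"translation": [0, 0, 1], "twist": [0, 0, 0]}, {"translation": [0, 0, 1], "twist": [0, 0, 0]}, {"translation": [0, 0, 1], "twist": [0, 0, 0]}, {"translation": [0, 0, 0], "twist": [0, 0, 0]}, {"translation": [0, 0, 0], "twist": [0, 0, 0]}, {"translation": [0, 0, 0], "twist": [0, 0, 0]}]' --gripper 1

```text
time: 25.1
tool_pos: [0.49, -0.452, 0.0179]
eef_rot: [0.002, -0.19, 0.982, -0.003]
wrist_force: [0.3, -0.1, -0.8]
finger_gap: 0.0417
```

```bash
python3 -c "
from h import *
plan([.4877,-.4504,.018],201.9)
"
```

```text
t 25.1 pos [ 0.49   -0.452   0.0179] gap 0.0417 F [ 0.3 -0.1 -0.8]
 twist [-0.007  0.003  0.   ] | shift now-frame mm [ 1.5  2.3 -0.2] | shift in target frame mm [ 1.5  2.3 -0.1]
```

Emit:
jog_arm --motion '[{"translation": [0, 0, -20], "twist": [0, 0, 0]}, {"translation": [0, 0, -40], "twist": [0, 0, 0]}, {"translation": [0, 0, -40], "twist": [0, 0, 0]}, {"translation": [0, 0, -40], "twist": [0, 0, 0.17]}, {"translation": [0, 0, 0], "twist": [0, 0, 0.18]}, {"translation": [0, 0, 0], "twist": [0, 0, 0]}]'

```text
time: 25.85
tool_pos: [0.488, -0.45, 0.1596]
eef_rot: [0.0, -0.011, 1.0, -0.001]
wrist_force: [-0.9, -0.0, -2.0]
finger_gap: 0.0416
```

```bash
python3 -c "
from h import *
plan([.494,.082,.16],181.7)
"
```

```text
t 25.85 pos [ 0.488  -0.45    0.1596] gap 0.0416 F [-0.9 -0.  -2. ]
 twist [-0.001  0.001 -0.007] | shift now-frame mm [-18.1 531.8  -1. ] | shift in target frame mm [-2.180e+01  5.316e+02 -4.000e-01]
```

Emit:
jog_arm --motion '[{"translation": [-2, 50, 0], "twist": [0, 0, 0]}, {"translation": [-2, 60, 0], "twist": [0, 0, 0]}, {"translation": [-2, 60, 0], "twist": [0, 0, 0]}, {"translation": [-2, 60, 0], "twist": [0, 0, 0]}, {"translation": [-2, 60, 0], "twist": [0, 0, 0]}, {"translation": [-2, 60, 0], "twist": [0, 0, 0]}, {"translation": [-2, 60, 0], "twist": [0, 0, 0]}, {"translation": [-2, 60, 0], "twist": [0, 0, 0]}, {"translation": [-2, 40, 0], "twist": [0, 0, 0]}, {"translation": [0, 0, 0], "twist": [0, 0, 0]}]'

```text
time: 27.1
tool_pos: [0.4861, 0.075, 0.1531]
eef_rot: [-0.003, -0.028, 1.0, -0.001]
wrist_force: [-0.9, -0.4, -1.4]
finger_gap: 0.0418
```

```bash
python3 -c "
from h import *
plan([.494,.082,.07],181.7)
"
```

```text
t 27.1 pos [0.4861 0.075  0.1531] gap 0.0418 F [-0.9 -0.4 -1.4]
 twist [-0.001 -0.006  0.026] | shift now-frame mm [-8.8  6.7 83.1] | shift in target frame mm [-8.2  6.8 83.1]
```

Emit:
jog_arm --motion '[{"translation": [-8, 7, 10], "twist": [0, -0.006, 0.026]}, {"translation": [0, 0, 30], "twist": [0, 0, 0]}, {"translation": [0, 0, 30], "twist": [0, 0, 0]}, {"translation": [0, 0, 0], "twist": [0, 0, 0]}]'

```text
time: 27.6
tool_pos: [0.4943, 0.0804, 0.0789]
eef_rot: [-0.0, -0.014, 1.0, -0.001]
wrist_force: [0.7, -0.0, -1.1]
finger_gap: 0.0414
```

```bash
python3 -c "
from h import *
plan([.494,.082,.033],181.7)
im,d=arm.grab_frame('side'); save('side8.png',cv2.resize(im[150:260,190:340],None,fx=5,fy=5,interpolation=cv2.INTER_CUBIC))
V=cloud('side',d)
k=(V[...,2]>.045)&(V[...,2]<.056)&(V[...,0]>.46)&(V[...,0]<.52)&(V[...,1]>.1)&(V[...,1]<.31)
c,w,h,a=rect(V[k]); print(k.sum(),c,w,h,np.degrees(a),V[k].min(0),V[k].max(0))
"
```

```text
t 27.6 pos [0.4943 0.0804 0.0789] gap 0.0414 F [ 0.7 -0.  -1.1]
 twist [-0.003 -0.001 -0.002] | shift now-frame mm [ 0.2  1.7 45.9] | shift in target frame mm [ 0.3  1.6 45.9]
166 [0.48802111 0.21898949] 0.18175008893013 0.0494987852871418 -89.26635736227036 [0.46217269 0.12798585 0.04501718] [0.51270852 0.30962544 0.05493795]
```

View pics/side8.png

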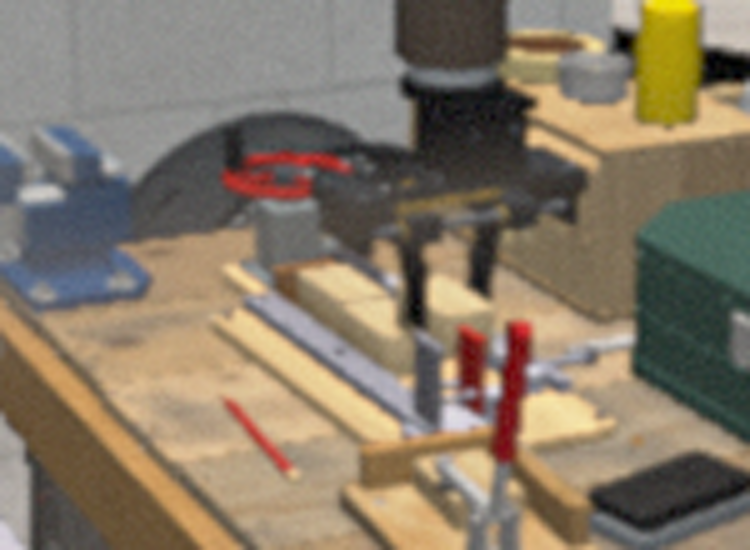

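Two blocks sit in line in the trough, with the second's near edge at y≈0.128. The third hangs behind them, clear of the fence. I lower it.

Emit:
jog_arm --motion '[{"translation": [0, 0, 20], "twist": [0, 0, 0]}, {"translation": [0, 0, 15], "twist": [0, 0, 0]}, {"translation": [0, 0, 7], "twist": [0, 0, 0]}, {"translation": [0, 0, 2], "twist": [0, 0, 0]}]'

```text
time: 28.15
tool_pos: [0.5006, 0.0809, 0.0397]
eef_rot: [0.006, -0.014, 1.0, 0.001]
wrist_force: [0.5, -0.2, -0.7]
finger_gap: 0.0418
```

```bash
python3 -c "
from h import *
plan([.494,.082,.0325],181.7)
"
```

```text
t 28.15 pos [0.5006 0.0809 0.0397] gap 0.0418 F [ 0.5 -0.2 -0.7]
 twist [ 0.002  0.012 -0.002] | shift now-frame mm [6.6 1.3 7.2] | shift in target frame mm [6.5 1.3 7.2]
```

Emit:
jog_arm --motion '[{"translation": [6, 0, 3], "twist": [0, 0.011, 0]}, {"translation": [0, 0, 3], "twist": [0, 0, 0]}, {"translation": [0, 0, 1.5], "twist": [0, 0, 0]}]'

```text
time: 28.52
tool_pos: [0.4953, 0.0811, 0.0334]
eef_rot: [0.002, -0.014, 1.0, 0.001]
wrist_force: [-0.3, -0.0, -1.4]
finger_gap: 0.0419
```

```bash
python3 -c "
from h import *
plan([.494,.082,.0325],181.7)
"
```

```text
t 28.52 pos [0.4953 0.0811 0.0334] gap 0.0419 F [-0.3 -0.  -1.4]
 twist [ 0.003  0.004 -0.002] | shift now-frame mm [1.3 0.9 0.9] | shift in target frame mm [1.3 0.9 0.9]
```

Emit:
jog_arm --motion '[{"translation": [0, 0, 2], "twist": [0, 0, 0]}]'

```text
time: 28.65
tool_pos: [0.4954, 0.0813, 0.0327]
eef_rot: [0.002, -0.014, 1.0, 0.001]
wrist_force: [-7.7, 2.2, 20.2]
finger_gap: 0.0415
```

Emit:
jog_arm --motion '[{"translation": [0, 0, 0], "twist": [0, 0, 0]}, {"translation": [0, 0, 0], "twist": [0, 0, 0]}, {"translation": [0, 0, 0], "twist": [0, 0, 0]}, {"translation": [0, 0, -20], "twist": [0, 0, 0]}, {"translation": [0, 0, -40], "twist": [0, 0, 0]}, {"translation": [0, 0, -40], "twist": [0, 0, 0]}, {"translation": [0, 0, -50], "twist": [0, 0, 0]}, {"translation": [0, -60, 0], "twist": [0, 0, 0]}, {"translation": [0, -60, 0], "twist": [0, 0, 0]}, {"translation": [0, -60, 0], "twist": [0, 0, 0]}, {"translation": [0, -60, 0], "twist": [0, 0, 0]}]' --gripper -0.15

```text
time: 30.02
tool_pos: [0.5048, -0.1615, 0.1882]
eef_rot: [0.004, -0.02, 1.0, 0.0]
wrist_force: [0.5, 0.3, 0.0]
finger_gap: 0.0503
```

```bash
python3 -c "
from h import *
blocks('t9')
im,d=arm.grab_frame('top'); W=cloud('top',d)
m=np.zeros(d.shape,bool); m[190:225,260:310]=1
k=m&(W[...,2]>.09)&(W[...,2]<.11); c,w,h,a=rect(W[k]); print('plates',c,w,h,W[k].min(0),W[k].max(0))
plan([.451,-.006,.16],181.7)
"
```

```text
[ 0.519  -0.1344] 0.048 0.035 3.0 z 0.0305 [26 26 25]
[ 0.4465 -0.3224] 0.08 0.042 68.4 z 0.0366 [  3 132 132]
[ 0.4207 -0.0933] 0.08 0.049 89.9 z 0.0401 [137 120  85]
[ 0.3761 -0.4409] 0.08 0.044 24.9 z 0.0369 [ 13 120  49]
[0.4931 0.2541] 0.079 0.043 -88.8 z 0.0507 [136 123  92]
[0.4948 0.0952] 0.053 0.043 -89.1 z 0.0509 [137 123  92]
[0.4838 0.3092] 0.047 0.016 1.9 z 0.0493 [93 64 31]
[0.4905 0.1685] 0.081 0.043 -88.5 z 0.0509 [135 121  91]Traceback (most recent call last):
  File "<string>", line 6, in <module>
    k=m&(W[...,2]>.09)&(W[...,2]<.11); c,w,h,a=rect(W[k]); print('plates',c,w,h,W[k].min(0),W[k].max(0))
                                                                                ~~~~~~~~^^^
    return umr_minimum(a, axis, None, out, keepdims, initial, where)
ValueError: zero-size array to reduction operation minimum which has no identity
```

View pics/t9.png

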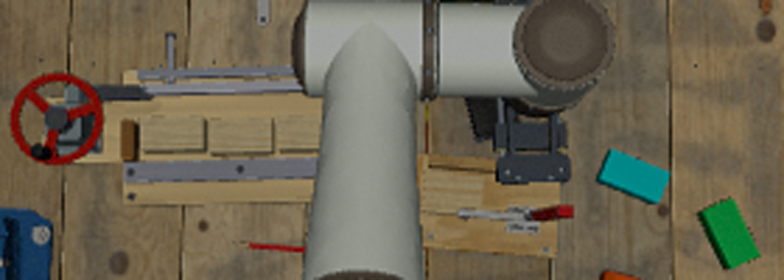

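```bash
python3 -c "
from h import *
plan([.4505,-.0058,.16],181.7)
"
```

```text
t 30.12 pos [ 0.5043 -0.1645  0.1876] gap 0.0496 F [-0.4 -0.1 -0.2]
 twist [0.    0.007 0.002] | shift now-frame mm [ 48.9 160.3  27.3] | shift in target frame mm [ 49.1 160.2  27.6]
```

Emit:
jog_arm --motion '[{"translation": [15, 45, 5], "twist": [0, 0.007, 0]}, {"translation": [15, 50, 10], "twist": [0, 0, 0]}, {"translation": [15, 45, 10], "twist": [0, 0, 0]}, {"translation": [4, 20, 0], "twist": [0, 0, 0]}, {"translation": [0, 0, 10], "twist": [0, 0, 0]}, {"translation": [0, 0, 0], "twist": [0, 0, 0]}]' --gripper -0.9

```text
time: 30.88
tool_pos: [0.4485, -0.0025, 0.1498]
eef_rot: [-0.001, -0.014, 1.0, 0.0]
wrist_force: [0.5, -0.6, -0.1]
finger_gap: 0.0824
```

```bash
python3 -c "
from h import *
plan([.4505,-.0058,.060],181.7)
im,d=arm.grab_frame('side'); save('side10.png',cv2.resize(im[140:250,200:350],None,fx=5,fy=5,interpolation=cv2.INTER_CUBIC))
V=cloud('side',d)
k=(V[...,2]>.06)&(V[...,2]<.101)&(V[...,0]>.41)&(V[...,0]<.5)&(V[...,1]>-.05)&(V[...,1]<.04)
print(k.sum(),V[k].min(0),V[k].max(0),np.median(V[k],0))
"
```

```text
t 30.88 pos [ 0.4485 -0.0025  0.1498] gap 0.0824 F [ 0.5 -0.6 -0.1]
 twist [ 0.    -0.002 -0.002] | shift now-frame mm [-2.1 -3.4 89.8] | shift in target frame mm [-1.9 -3.3 89.8]
142 [ 0.427755   -0.02561736  0.06033772] [0.47345516 0.02157853 0.10087888] [ 0.45227454 -0.0083147   0.07876866]
```

View pics/side10.png

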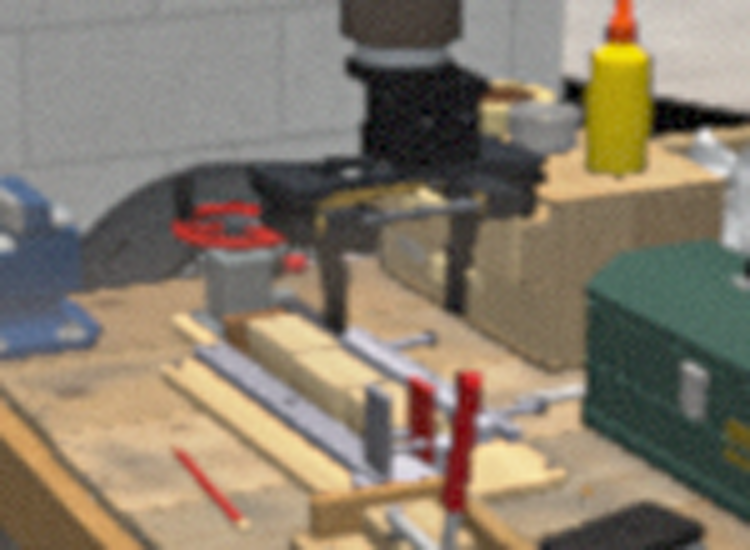

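Emit:
jog_arm --motion '[{"translation": [-2, -3, 28], "twist": [0, 0, 0]}, {"translation": [0, 0, 28], "twist": [0, 0, 0]}, {"translation": [0, 0, 24], "twist": [0, 0, 0]}, {"translation": [0, 0, 5], "twist": [0, 0, 0]}, {"translation": [0, 0, 0], "twist": [0, 0, 0]}]'

```text
time: 31.55
tool_pos: [0.4547, -0.0084, 0.0646]
eef_rot: [0.002, -0.011, 1.0, 0.0]
wrist_force: [-0.7, -0.3, 0.4]
finger_gap: 0.0826
```

```bash
python3 -c "
from h import *
plan([.4505,-.0058,.062],181.7)
"
```

```text
t 31.55 pos [ 0.4547 -0.0084  0.0646] gap 0.0826 F [-0.7 -0.3  0.4]
 twist [ 0.001  0.004 -0.008] | shift now-frame mm [4.2 2.7 2.6] | shift in target frame mm [4.2 2.8 2.6]
```

Emit:
jog_arm --motion '[{"translation": [5, 2, 2], "twist": [0, 0, -0.008]}, {"translation": [0, 0, 0], "twist": [0, 0, 0]}, {"translation": [0, 0, 0], "twist": [0, 0, 0]}, {"translation": [0, 0, 0], "twist": [0, 0, 0]}, {"translation": [0, 0, 0], "twist": [0, 0, 0]}, {"translation": [0, 0, 0], "twist": [0, 0, 0]}, {"translation": [1, 0, 0], "twist": [0, 0, 0]}, {"translation": [0, 0, 0], "twist": [0, 0, 0]}]' --gripper 1

```text
time: 32.55
tool_pos: [0.4482, -0.0065, 0.0651]
eef_rot: [0.003, -0.016, 1.0, 0.0]
wrist_force: [-1.1, 0.1, -0.2]
finger_gap: 0.0313
```

```bash
python3 -c "
from h import *
plan([.447,-.0058,.062],181.7)
"
```

```text
t 32.55 pos [ 0.4482 -0.0065  0.0651] gap 0.0313 F [-1.1  0.1 -0.2]
 twist [0.001 0.006 0.002] | shift now-frame mm [1.2 0.8 3.1] | shift in target frame mm [1.2 0.8 3.1]
```

Emit:
jog_arm --motion '[{"translation": [0, 6, 0], "twist": [0, 0, 0]}, {"translation": [0, 8, 0], "twist": [0, 0, 0]}, {"translation": [0, 8, 0], "twist": [0, 0, 0]}, {"translation": [0, 6, 0], "twist": [0, 0, 0]}, {"translation": [0, 5, 0], "twist": [0, 0, 0]}, {"translation": [0, 3, 0], "twist": [0, 0, 0]}, {"translation": [0, 0, 0], "twist": [0, 0, 0]}]'

```text
time: 33.42
tool_pos: [0.4469, 0.0319, 0.0651]
eef_rot: [0.003, -0.016, 1.0, 0.0]
wrist_force: [-0.3, -1.4, 0.3]
finger_gap: 0.0315
```

```bash
python3 -c "
from h import *
plan([.447,.038,.065],181.7)
"
```

```text
t 33.42 pos [0.4469 0.0319 0.0651] gap 0.0315 F [-0.3 -1.4  0.3]
 twist [0.    0.005 0.002] | shift now-frame mm [-0.3  6.1  0.1] | shift in target frame mm [-0.3  6.1  0.1]
```

Emit:
jog_arm --motion '[{"translation": [0, 3, 0], "twist": [0, 0, 0]}, {"translation": [0, 2, 0], "twist": [0, 0, 0]}, {"translation": [0, 1, 0], "twist": [0, 0, 0]}, {"translation": [0, 0, 0], "twist": [0, 0, 0]}]'

```text
time: 33.92
tool_pos: [0.4466, 0.0378, 0.0651]
eef_rot: [0.002, -0.016, 1.0, -0.0]
wrist_force: [0.7, -0.9, 0.2]
finger_gap: 0.0308
```

Emit:
jog_arm --motion '[{"translation": [0, 2, 0], "twist": [0, 0, 0]}, {"translation": [0, 0, 0], "twist": [0, 0, 0]}]'

```text
time: 34.17
tool_pos: [0.4466, 0.0383, 0.0651]
eef_rot: [0.002, -0.016, 1.0, -0.001]
wrist_force: [0.4, 0.1, 0.6]
finger_gap: 0.0312
```

Emit:
jog_arm --motion '[{"translation": [0, 3, 0], "twist": [0, 0, 0]}]'

```text
time: 34.3
tool_pos: [0.4464, 0.0388, 0.0651]
eef_rot: [0.001, -0.017, 1.0, -0.004]
wrist_force: [9.4, -24.9, -2.2]
finger_gap: 0.0316
```

```bash
python3 -c "
from h import *
plan([.447,.038,.065],181.7)
im,d=arm.grab_frame('side'); save('side11.png',cv2.resize(im[150:250,200:350],None,fx=5,fy=5,interpolation=cv2.INTER_CUBIC))
"
```

```text
t 34.3 pos [0.4464 0.0388 0.0651] gap 0.0316 F [  9.4 -24.9  -2.2]
 twist [-0.007  0.003  0.003] | shift now-frame mm [-0.6 -0.8  0.1] | shift in target frame mm [-0.6 -0.8  0.1]
```

View pics/side11.png

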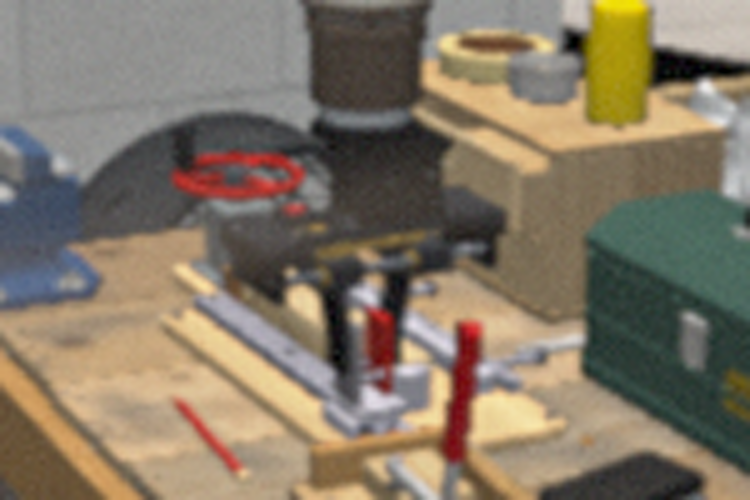

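The row is solid against the stop (25 N), and the 45 mm of travel fits. I relax, release and lift.

Emit:
jog_arm --motion '[{"translation": [0, -0.5, 0], "twist": [0, 0, 0]}, {"translation": [0, 0, 0], "twist": [0, 0, 0]}]'

```text
time: 34.6
tool_pos: [0.4466, 0.0381, 0.0651]
eef_rot: [0.002, -0.015, 1.0, -0.003]
wrist_force: [-0.1, -1.3, -0.2]
finger_gap: 0.0315
```

Emit:
jog_arm --motion '[{"translation": [0, 0, 0], "twist": [0, 0, 0]}, {"translation": [0, 0, 0], "twist": [0, 0, 0]}, {"translation": [0, 0, 0], "twist": [0, 0, 0]}, {"translation": [0, 0, 0], "twist": [0, 0, 0]}, {"translation": [0, 0, -25], "twist": [0, 0, 0]}, {"translation": [0, 0, -40], "twist": [0, 0, 0]}, {"translation": [0, 0, -40], "twist": [0, 0, 0]}, {"translation": [0, 0, -40], "twist": [0, 0, 0]}, {"translation": [0, -50, 0], "twist": [0, 0, 0]}, {"translation": [0, -60, 0], "twist": [0, 0, 0]}, {"translation": [0, -60, 0], "twist": [0, 0, 0]}, {"translation": [0, -60, 0], "twist": [0, 0, 0]}]' --gripper -0.9

```text
time: 36.1
tool_pos: [0.4555, -0.1905, 0.2172]
eef_rot: [0.004, -0.023, 1.0, -0.002]
wrist_force: [1.1, 0.2, 0.0]
finger_gap: 0.0827
```

```bash
python3 -c "
from h import *
im,d=arm.grab_frame('top'); save('t12.png',cv2.resize(im[155:240,130:300],None,fx=4.6,fy=4.6,interpolation=cv2.INTER_CUBIC)); W=cloud('top',d)
im2,d2=arm.grab_frame('side'); save('s12.png',cv2.resize(im2[150:250,200:350],None,fx=5,fy=5,interpolation=cv2.INTER_CUBIC)); V=cloud('side',d2)
for A in(W,V):
  k=(A[...,2]>.045)&(A[...,2]<.057)&(A[...,0]>.47)&(A[...,0]<.525)&(A[...,1]>.0)&(A[...,1]<.298)
  c,w,h,a=rect(A[k]); print('row',k.sum(),np.round(c,4),round(w,4),round(h,4),np.degrees(a))
  k=(A[...,2]>.09)&(A[...,2]<.108)&(A[...,0]>.41)&(A[...,0]<.5)&(A[...,1]>0)&(A[...,1]<.07)
  if k.sum(): print('plates',A[k].min(0),A[k].max(0))
m=np.zeros(d.shape,bool); m[170:225,140:200]=True
k=m&(W[...,2]>.125)&(W[...,2]<.17); print('knob',k.sum(),np.median(W[k],0),W[k].min(0),W[k].max(0))
k=(V[...,2]>.112)&(V[...,2]<.16)&(V[...,0]>.42)&(V[...,0]<.58)&(V[...,1]>.31)&(V[...,1]<.45); print('knob side',k.sum(),np.median(V[k],0),V[k].min(0),V[k].max(0))
plan([.457,.388,.2],181.7)
"
```

```text
row 764 [0.4934 0.1729] 0.2501 0.0458 89.85018157958984
plates [0.43007134 0.03149772 0.09112844] [0.47067433 0.05470508 0.10740822]
row 162 [0.4911 0.1737] 0.247 0.0429 -88.58928608894348
plates [0.42716974 0.02126755 0.09053448] [0.46900258 0.05893848 0.10395398]
knob 31 [0.45700014 0.38908584 0.14422524] [0.44900946 0.38186523 0.12547683] [0.46502592 0.39757416 0.15206299]
knob side 35 [0.45302322 0.39075142 0.13048373] [0.44594009 0.38145522 0.11245282] [0.46288269 0.39994465 0.14733522]
t 36.2 pos [ 0.4551 -0.1933  0.2166] gap 0.0832 F [-0.4  0.3 -0.6]
 twist [-0.006  0.006  0.008] | shift now-frame mm [-23.9 580.9  13.4] | shift in target frame mm [-19.1 581.   16.6]
```

View pics/t12.png

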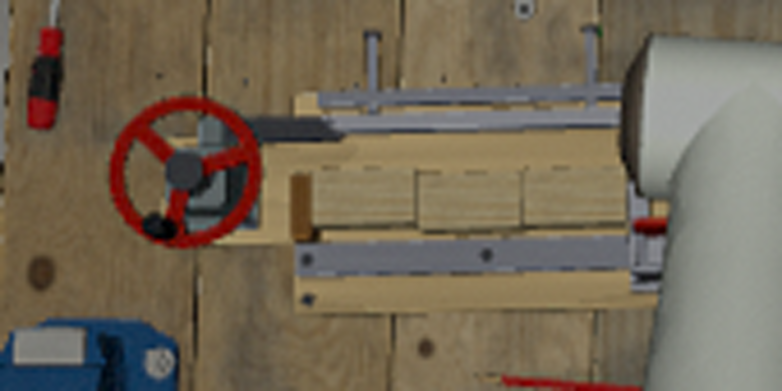

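View pics/s12.png

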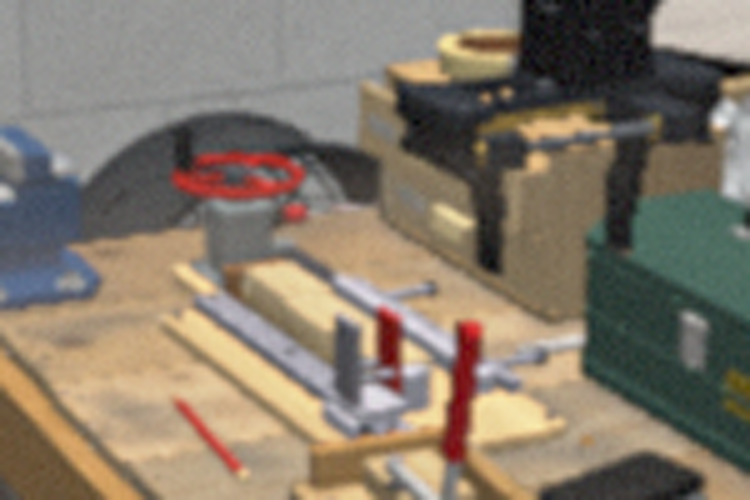

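```bash
python3 -c "
from h import *
for n in('top','side'):
  Z=np.load('pics/%s0.npz'%n); A=cloud(n,Z['d']).reshape(-1,3)
  A=A[(A[:,1]>.28)&(A[:,1]<.5)&(A[:,2]>.1)&(A[:,2]<.45)]
  for x0 in np.arange(.2,.8,.04):
    s=A[(A[:,0]>x0)&(A[:,0]<x0+.04)]
    if len(s)>3: print(n,round(x0,2),len(s),'z',np.round(np.percentile(s[:,2],[50,97]),3),'y',np.round(np.percentile(s[:,1],[3,97]),3))
"
```

```text
top 0.24 166 z [0.124 0.131] y [0.432 0.497]
top 0.28 116 z [0.126 0.131] y [0.432 0.497]
top 0.32 256 z [0.126 0.131] y [0.431 0.499]
top 0.36 118 z [0.104 0.109] y [0.443 0.498]
top 0.44 147 z [0.107 0.148] y [0.336 0.426]
top 0.48 182 z [0.106 0.113] y [0.328 0.435]
top 0.52 132 z [0.105 0.11 ] y [0.336 0.428]
top 0.64 401 z [0.126 0.143] y [0.289 0.48 ]
top 0.68 567 z [0.149 0.155] y [0.286 0.492]
top 0.72 832 z [0.152 0.178] y [0.288 0.489]
top 0.76 753 z [0.155 0.18 ] y [0.289 0.486]
top 0.8 615 z [0.153 0.179] y [0.308 0.487]
side 0.24 20 z [0.115 0.127] y [0.428 0.447]
side 0.28 36 z [0.122 0.128] y [0.427 0.498]
side 0.32 108 z [0.12  0.129] y [0.43  0.492]
side 0.36 15 z [0.103 0.105] y [0.449 0.487]
side 0.44 81 z [0.109 0.144] y [0.334 0.404]
side 0.48 64 z [0.104 0.11 ] y [0.327 0.437]
side 0.52 36 z [0.105 0.108] y [0.334 0.431]
side 0.64 230 z [0.121 0.14 ] y [0.289 0.485]
side 0.68 136 z [0.148 0.152] y [0.302 0.494]
side 0.72 149 z [0.155 0.175] y [0.362 0.491]
side 0.76 38 z [0.167 0.176] y [0.415 0.492]
```

The row is closed from stop to fence (tops in line, fence face touching the last block), and the tab stands released. Next is the handwheel. The knob measures (0.456, 0.389).

Emit:
jog_arm --motion '[{"translation": [-3, 50, 0], "twist": [-0.006, 0.006, 0.008]}, {"translation": [-3, 60, 0], "twist": [0, 0, 0]}, {"translation": [-3, 60, 0], "twist": [0, 0, 0]}, {"translation": [-3, 60, 0], "twist": [0, 0, 0]}, {"translation": [-3, 60, 0], "twist": [0, 0, 0]}, {"translation": [-3, 60, 0], "twist": [0, 0, 0]}, {"translation": [0, 60, 0], "twist": [0, 0, 0]}, {"translation": [0, 60, 0], "twist": [0, 0, 0]}, {"translation": [0, 60, 0], "twist": [0, 0, 0]}, {"translation": [0, 40, 0], "twist": [0, 0, 0]}, {"translation": [0, 0, 0], "twist": [0, 0, 0]}]' --gripper -0.3

```text
time: 37.58
tool_pos: [0.4488, 0.3986, 0.215]
eef_rot: [-0.003, -0.016, 1.0, 0.001]
wrist_force: [0.1, 0.2, -0.3]
finger_gap: 0.0566
```

```bash
python3 -c "
from h import *
plan([.456,.389,.16],181.7)
"
```

```text
t 37.58 pos [0.4488 0.3986 0.215 ] gap 0.0566 F [ 0.1  0.2 -0.3]
 twist [ 0.001 -0.005  0.002] | shift now-frame mm [-7.2 -9.9 54.9] | shift in target frame mm [-6.9 -9.8 55. ]
```

Emit:
jog_arm --motion '[{"translation": [-7, -10, 15], "twist": [0, -0.005, 0]}, {"translation": [0, 0, 20], "twist": [0, 0, 0]}, {"translation": [0, 0, 15], "twist": [0, 0, 0]}, {"translation": [0, 0, 0], "twist": [0, 0, 0]}]'

```text
time: 38.08
tool_pos: [0.4533, 0.3874, 0.1633]
eef_rot: [-0.001, -0.017, 1.0, -0.0]
wrist_force: [-0.5, 0.1, 0.0]
finger_gap: 0.0569
```

```bash
python3 -c "
from h import *
plan([.456,.389,.117],181.7)
im,d=arm.grab_frame('side'); save('s13.png',cv2.resize(im[120:230,180:330],None,fx=5,fy=5,interpolation=cv2.INTER_CUBIC))
"
```

```text
t 38.08 pos [0.4533 0.3874 0.1633] gap 0.0569 F [-0.5  0.1  0. ]
 twist [-0.    -0.003  0.004] | shift now-frame mm [-2.8  1.5 46.3] | shift in target frame mm [-2.7  1.5 46.3]
```

View pics/s13.png

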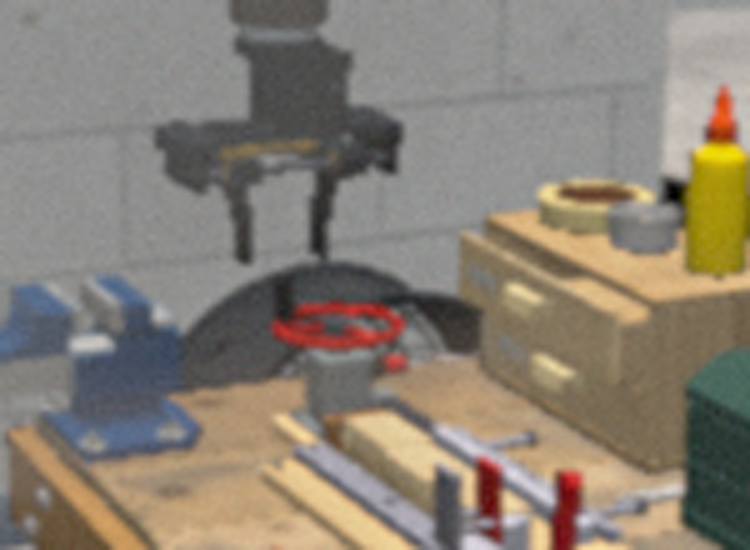

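Emit:
jog_arm --motion '[{"translation": [-3, 1, 15], "twist": [0, 0, 0]}, {"translation": [0, 0, 18], "twist": [0, 0, 0]}, {"translation": [0, 0, 12], "twist": [0, 0, 0]}, {"translation": [0, 0, 0], "twist": [0, 0, 0]}]'

```text
time: 38.62
tool_pos: [0.4579, 0.3899, 0.1184]
eef_rot: [0.0, -0.017, 1.0, 0.002]
wrist_force: [-0.5, 0.1, -0.5]
finger_gap: 0.0562
```

```bash
python3 -c "
from h import *
plan([.456,.389,.117],181.7)
"
```

```text
t 38.62 pos [0.4579 0.3899 0.1184] gap 0.0562 F [-0.5  0.1 -0.5]
 twist [0.004 0.001 0.004] | shift now-frame mm [ 1.9 -0.8  1.4] | shift in target frame mm [ 1.9 -0.8  1.4]
```

Emit:
jog_arm --motion '[{"translation": [0, 0, 1], "twist": [0, 0, 0]}, {"translation": [0, 0, 0], "twist": [0, 0, 0]}, {"translation": [0, 0, 0], "twist": [0, 0, 0]}, {"translation": [0, 0, 0], "twist": [0, 0, 0]}, {"translation": [0, 0, 0], "twist": [0, 0, 0]}, {"translation": [0, 0, 0], "twist": [0, 0, 0]}]' --gripper 1

```text
time: 39.38
tool_pos: [0.4578, 0.3906, 0.1192]
eef_rot: [0.001, -0.017, 1.0, 0.003]
wrist_force: [0.3, -0.1, 0.0]
finger_gap: 0.0169
```

```bash
python3 -c "
from h import *
plan([.456,.389,.117],181.7)
s=arm.sense(); p=s['tool_pos']; c=np.array([.501,.3815]); r=p[:2]-c; print(np.hypot(*r),np.degrees(np.arctan2(r[1],r[0])))
"
```

```text
t 39.38 pos [0.4578 0.3906 0.1192] gap 0.0169 F [ 0.3 -0.1  0. ]
 twist [0.006 0.002 0.004] | shift now-frame mm [ 1.8 -1.5  2.2] | shift in target frame mm [ 1.8 -1.5  2.2]
0.044171844887234864 168.15700842010935
```

```bash
cat >> h.py <<'E'
C=np.array([.501,.3815])
def crank(step,n,R=.045,z=None):
    from scipy.spatial.transform import Rotation as Ro
    s=arm.sense(); p=s['tool_pos']; q=s['eef_rot']; Rm=Ro.from_quat([q[1],q[2],q[3],q[0]])
    r=p[:2]-C; a=np.arctan2(r[1],r[0])
    print('t',round(s['time'],2),'pos',np.round(p,4),'r',round(np.hypot(*r),4),'ang',round(np.degrees(a),1),'F',np.round(s['wrist_force'],1),'gap',round(s['finger_gap'],4),'yawerr',np.round(plan_tw(Rm),3))
    cur=p[:2]; out=[]
    for i in range(1,n+1):
        b=a-np.deg2rad(step)*i; t=C+R*np.array([np.cos(b),np.sin(b)])
        d=np.array([*(t-cur),0]); cur=t; out.append([round(float(v)*1000,1) for v in Rm.inv().apply(d)[:2]])
    print(out)
def plan_tw(Rm):
    from scipy.spatial.transform import Rotation as Ro
    a=np.deg2rad(181.7); T=np.array([[np.cos(a),np.sin(a),0],[np.sin(a),-np.cos(a),0],[0,0,-1]])
    return (Rm.inv()*Ro.from_matrix(T)).as_rotvec()
E
python3 -c "
from h import *
crank(15,5)"
```

```text
t 39.38 pos [0.4578 0.3906 0.1192] r 0.0442 ang 168.2 F [ 0.3 -0.1  0. ] gap 0.0169 yawerr [0.006 0.002 0.004]
[[-3.5, 11.1], [-7.0, 9.5], [-9.2, 7.3], [-10.8, 4.7], [-11.6, 1.8]]
```

Emit:
jog_arm --motion '[{"translation": [-3.5, 11, 0], "twist": [0, 0, 0]}, {"translation": [-7, 9.5, 0], "twist": [0, 0, 0]}, {"translation": [-9, 7.5, 0], "twist": [0, 0, 0]}, {"translation": [-11, 4.5, 0], "twist": [0, 0, 0]}, {"translation": [-11.5, 2, 0], "twist": [0, 0, 0]}]'

```text
time: 40.0
tool_pos: [0.5008, 0.4259, 0.1191]
eef_rot: [-0.0, -0.017, 1.0, -0.001]
wrist_force: [-2.3, -7.0, 4.0]
finger_gap: 0.0173
```

```bash
python3 -c "
from h import *
crank(18,8)"
```

```text
t 40.0 pos [0.5008 0.4259 0.1191] r 0.0444 ang 90.2 F [-2.3 -7.   4. ] gap 0.0173 yawerr [-0.001 -0.001  0.005]
[[-13.8, -2.0], [-12.3, -6.8], [-9.6, -10.3], [-6.0, -12.7], [-1.8, -14.0], [2.6, -13.8], [6.8, -12.3], [10.3, -9.6]]
```

Emit:
jog_arm --motion '[{"translation": [-14, -2, 0], "twist": [0, 0, 0]}, {"translation": [-12.5, -7, 0], "twist": [0, 0, 0]}, {"translation": [-9.5, -10.5, 0], "twist": [0, 0, 0]}, {"translation": [-6, -12.5, 0], "twist": [0, 0, 0]}, {"translation": [-2, -14, 0], "twist": [0, 0, 0]}, {"translation": [2.5, -14, 0], "twist": [0, 0, 0]}, {"translation": [7, -12.5, 0], "twist": [0, 0, 0]}, {"translation": [10.5, -9.5, 0], "twist": [0, 0, 0]}]'

```text
time: 41.0
tool_pos: [0.5312, 0.3469, 0.1192]
eef_rot: [0.001, -0.016, 1.0, 0.006]
wrist_force: [3.1, 1.3, -1.5]
finger_gap: 0.0173
```

```bash
python3 -c "
from h import *
crank(20,11)"
```

```text
t 41.0 pos [0.5312 0.3469 0.1192] r 0.0459 ang -48.8 F [ 3.1  1.3 -1.5] gap 0.0173 yawerr [0.012 0.001 0.003]
[[14.2, -6.9], [15.4, -2.5], [15.4, 2.9], [13.4, 8.0], [9.9, 12.1], [5.2, 14.7], [-0.2, 15.6], [-5.5, 14.6], [-10.2, 11.8], [-13.6, 7.6], [-15.4, 2.5]]
```

Emit:
jog_arm --motion '[{"translation": [14, -7, 0], "twist": [0.006, 0, 0]}, {"translation": [15.5, -2.5, 0], "twist": [0, 0, 0]}, {"translation": [15.5, 3, 0], "twist": [0, 0, 0]}, {"translation": [13.5, 8, 0], "twist": [0, 0, 0]}, {"translation": [10, 12, 0], "twist": [0, 0, 0]}, {"translation": [5, 14.5, 0], "twist": [0, 0, 0]}, {"translation": [0, 15.5, 0], "twist": [0, 0, 0]}, {"translation": [-5.5, 14.5, 0], "twist": [0, 0, 0]}, {"translation": [-10, 12, 0], "twist": [0, 0, 0]}, {"translation": [-13.5, 7.5, 0], "twist": [0, 0, 0]}, {"translation": [-15.5, 2.5, 0], "twist": [0, 0, 0]}]'

```text
time: 42.38
tool_pos: [0.4981, 0.4256, 0.1192]
eef_rot: [0.002, -0.018, 1.0, -0.005]
wrist_force: [-1.7, -3.2, 3.5]
finger_gap: 0.0173
```

```bash
python3 -c "
from h import *
crank(20,12)"
```

```text
t 42.38 pos [0.4981 0.4256 0.1192] r 0.0442 ang 93.8 F [-1.7 -3.2  3.5] gap 0.0173 yawerr [-0.009  0.003  0.006]
[[-15.4, -1.4], [-13.8, -7.4], [-10.4, -11.7], [-5.8, -14.5], [-0.5, -15.6], [4.9, -14.8], [9.7, -12.3], [13.3, -8.2], [15.3, -3.2], [15.5, 2.2], [13.8, 7.4], [10.4, 11.7]]
```

Emit:
jog_arm --motion '[{"translation": [-15.5, -1.5, 0], "twist": [-0.005, 0, 0]}, {"translation": [-14, -7.5, 0], "twist": [0, 0, 0]}, {"translation": [-10.5, -11.5, 0], "twist": [0, 0, 0]}, {"translation": [-6, -14.5, 0], "twist": [0, 0, 0]}, {"translation": [-0.5, -15.5, 0], "twist": [0, 0, 0]}, {"translation": [5, -15, 0], "twist": [0, 0, 0]}, {"translation": [9.5, -12.5, 0], "twist": [0, 0, 0]}, {"translation": [13.5, -8, 0], "twist": [0, 0, 0]}, {"translation": [15.5, -3, 0], "twist": [0, 0, 0]}, {"translation": [15.5, 2, 0], "twist": [0, 0, 0]}, {"translation": [14, 7.5, 0], "twist": [0, 0, 0]}, {"translation": [10.5, 11.5, 0], "twist": [0, 0, 0]}]'

```text
time: 43.88
tool_pos: [0.4645, 0.3552, 0.1192]
eef_rot: [0.006, -0.017, 1.0, 0.005]
wrist_force: [7.2, 2.8, -8.0]
finger_gap: 0.0171
```

```bash
python3 -c "
from h import *
crank(20,12)"
```

```text
t 43.88 pos [0.4645 0.3552 0.1192] r 0.045 ang -144.3 F [ 7.2  2.8 -8. ] gap 0.0171 yawerr [0.01  0.013 0.004]
[[6.3, 14.3], [1.0, 15.6], [-4.4, 15.0], [-9.2, 12.6], [-13.0, 8.7], [-15.2, 3.7], [-15.5, -1.7], [-14.0, -6.9], [-10.8, -11.3], [-6.3, -14.3], [-1.0, -15.6], [4.4, -15.0]]
```

Emit:
jog_arm --motion '[{"translation": [6.5, 14.5, 0], "twist": [0.005, 0.007, 0]}, {"translation": [1, 15.5, 0], "twist": [0, 0, 0]}, {"translation": [-4.5, 15, 0], "twist": [0, 0, 0]}, {"translation": [-9, 12.5, 0], "twist": [0, 0, 0]}, {"translation": [-13, 8.5, 0], "twist": [0, 0, 0]}, {"translation": [-15, 3.5, 0], "twist": [0, 0, 0]}, {"translation": [-15.5, -1.5, 0], "twist": [0, 0, 0]}, {"translation": [-14, -7, 0], "twist": [0, 0, 0]}, {"translation": [-11, -11.5, 0], "twist": [0, 0, 0]}, {"translation": [-6.5, -14.5, 0], "twist": [0, 0, 0]}, {"translation": [-1, -15.5, 0], "twist": [0, 0, 0]}, {"translation": [4.5, -15, 0], "twist": [0, 0, 0]}]'

```text
time: 45.38
tool_pos: [0.5442, 0.3656, 0.1192]
eef_rot: [0.004, -0.02, 1.0, 0.0]
wrist_force: [0.5, 2.0, 0.2]
finger_gap: 0.0168
```

```bash
python3 -c "
from h import *
crank(20,12)
im,d=arm.grab_frame('side'); save('s14.png',cv2.resize(im[140:250,200:350],None,fx=5,fy=5,interpolation=cv2.INTER_CUBIC))
V=cloud('side',d)
k=(V[...,2]>.045)&(V[...,2]<.057)&(V[...,0]>.455)&(V[...,0]<.53)&(V[...,1]>.03)&(V[...,1]<.296); c,w,h,a=rect(V[k]);print(c,w,h,np.degrees(a))
"
```

```text
t 45.38 pos [0.5442 0.3656 0.1192] r 0.046 ang -20.2 F [0.5 2.  0.2] gap 0.0168 yawerr [0.    0.008 0.01 ]
[[9.3, -12.8], [12.4, -9.5], [14.9, -4.7], [15.6, 0.7], [14.4, 6.0], [11.5, 10.6], [7.2, 13.9], [2.0, 15.5], [-3.4, 15.3], [-8.4, 13.2], [-12.4, 9.5], [-14.9, 4.7]]
[0.4880417  0.16388156] 0.2630463242530823 0.05093817785382271 -89.80337147414684
```

View pics/s14.png

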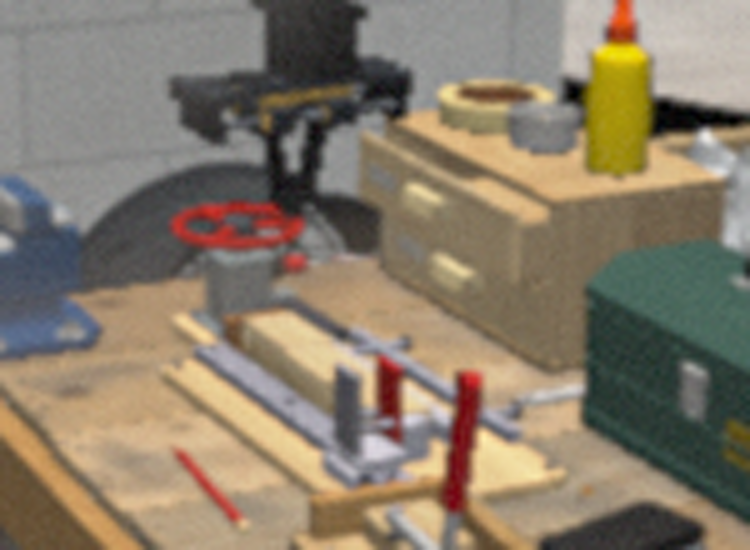

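The jaw has closed up close to the row after about 908° of cranking. I continue.

Emit:
jog_arm --motion '[{"translation": [9.5, -12.5, 0], "twist": [0, 0.006, 0.008]}, {"translation": [12.5, -9.5, 0], "twist": [0, 0, 0]}, {"translation": [15, -4.5, 0], "twist": [0, 0, 0]}, {"translation": [15.5, 0.5, 0], "twist": [0, 0, 0]}, {"translation": [14.5, 6, 0], "twist": [0, 0, 0]}, {"translation": [11.5, 10.5, 0], "twist": [0, 0, 0]}, {"translation": [7, 14, 0], "twist": [0, 0, 0]}, {"translation": [2, 15.5, 0], "twist": [0, 0, 0]}, {"translation": [-3.5, 15.5, 0], "twist": [0, 0, 0]}, {"translation": [-8.5, 13, 0], "twist": [0, 0, 0]}, {"translation": [-12.5, 9.5, 0], "twist": [0, 0, 0]}]'

```text
time: 46.8
tool_pos: [0.4762, 0.4177, 0.1192]
eef_rot: [0.0, -0.014, 1.0, -0.001]
wrist_force: [-2.8, 0.4, 0.5]
finger_gap: 0.0173
```

```bash
python3 -c "
from h import *
crank(18,6)"
```

```text
t 46.8 pos [0.4762 0.4177 0.1192] r 0.0439 ang 124.4 F [-2.8  0.4  0.5] gap 0.0173 yawerr [-0.003  0.    -0.002]
[[-12.3, 6.6], [-14.0, 1.4], [-13.8, -3.0], [-12.2, -7.1], [-9.4, -10.5], [-5.7, -12.9]]
```

Emit:
jog_arm --motion '[{"translation": [-12.5, 6.5, 0], "twist": [0, 0, 0]}, {"translation": [-14, 1.5, 0], "twist": [0, 0, 0]}, {"translation": [-14, -3, 0], "twist": [0, 0, 0]}, {"translation": [-12, -7, 0], "twist": [0, 0, 0]}, {"translation": [-9.5, -10.5, 0], "twist": [0, 0, 0]}, {"translation": [-5.5, -13, 0], "twist": [0, 0, 0]}]'

```text
time: 47.55
tool_pos: [0.5455, 0.3915, 0.1192]
eef_rot: [-0.003, -0.014, 1.0, -0.004]
wrist_force: [-7.1, 0.1, 4.9]
finger_gap: 0.017
```

```bash
python3 -c "
from h import *
crank(15,5)
im,d=arm.grab_frame('top'); save('t15.png',cv2.resize(im[155:240,130:300],None,fx=4.6,fy=4.6,interpolation=cv2.INTER_CUBIC)); W=cloud('top',d)
X=[]
for u in range(215,266):
    c=W[170:196,u]; g=(c[:,2]>.027)&(c[:,2]<.042)
    X.append((W[180,u,1],c[g,0].min() if g.any() else np.nan))
X=np.array(X); print('jaw edge',np.nanmedian(X,0))
"
```

```text
t 47.55 pos [0.5455 0.3915 0.1192] r 0.0456 ang 12.7 F [-7.1  0.1  4.9] gap 0.017 yawerr [-0.008 -0.007 -0.002]
[[-0.1, -11.8], [2.3, -11.5], [5.2, -10.5], [7.8, -8.8], [9.8, -6.5]]
jaw edge [0.15760091 0.51735031]
```

View pics/t15.png

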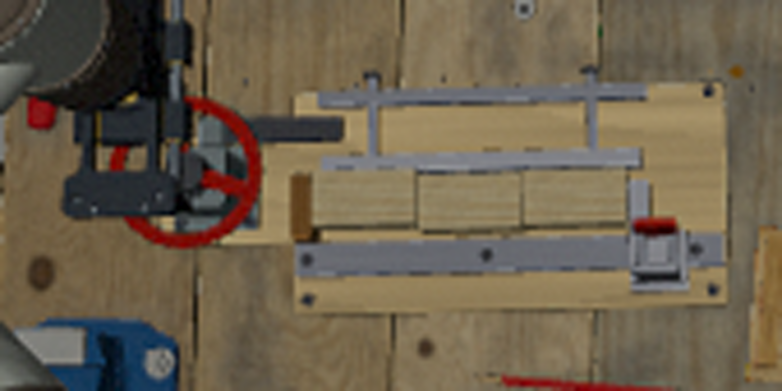

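```bash
python3 -c "
from h import *
crank(18,11)"
```

```text
t 47.6 pos [0.5458 0.3895 0.1192] r 0.0455 ang 10.2 F [-3.6 -2.5  0.6] gap 0.0174 yawerr [-0.009 -0.008 -0.003]
[[0.6, -14.2], [4.4, -13.4], [8.3, -11.3], [11.4, -8.2], [13.4, -4.3], [14.1, 0.1], [13.4, 4.4], [11.3, 8.3], [8.2, 11.4], [4.3, 13.4], [-0.1, 14.1]]
```

Emit:
jog_arm --motion '[{"translation": [0.5, -14, 0], "twist": [-0.008, -0.007, 0]}, {"translation": [4.5, -13.5, 0], "twist": [0, 0, 0]}, {"translation": [8.5, -11.5, 0], "twist": [0, 0, 0]}, {"translation": [11.5, -8, 0], "twist": [0, 0, 0]}, {"translation": [13.5, -4.5, 0], "twist": [0, 0, 0]}, {"translation": [14, 0, 0], "twist": [0, 0, 0]}, {"translation": [13.5, 4.5, 0], "twist": [0, 0, 0]}, {"translation": [11.5, 8.5, 0], "twist": [0, 0, 0]}, {"translation": [8, 11.5, 0], "twist": [0, 0, 0]}, {"translation": [4.5, 13.5, 0], "twist": [0, 0, 0]}]'

```text
time: 48.85
tool_pos: [0.4572, 0.373, 0.1192]
eef_rot: [0.007, -0.012, 1.0, 0.005]
wrist_force: [8.0, -0.4, -5.9]
finger_gap: 0.0175
```

```bash
python3 -c "
from h import *
crank(14,6)"
```

```text
t 48.85 pos [0.4572 0.373  0.1192] r 0.0447 ang -169.1 F [ 8.  -0.4 -5.9] gap 0.0175 yawerr [ 0.01   0.014 -0.005]
[[0.8, 10.9], [-2.2, 10.7], [-4.7, 9.9], [-7.0, 8.5], [-8.8, 6.5], [-10.1, 4.2]]
```

Emit:
jog_arm --motion '[{"translation": [1, 11, 0], "twist": [0.008, 0.012, -0.004]}, {"translation": [-2, 10.5, 0], "twist": [0, 0, 0]}, {"translation": [-4.5, 10, 0], "twist": [0, 0, 0]}, {"translation": [-7, 8.5, 0], "twist": [0, 0, 0]}, {"translation": [-9, 6.5, 0], "twist": [0, 0, 0]}, {"translation": [-10, 4, 0], "twist": [0, 0, 0]}]'

```text
time: 49.6
tool_pos: [0.4882, 0.4237, 0.1192]
eef_rot: [-0.0, -0.016, 1.0, -0.007]
wrist_force: [-0.3, -4.7, 2.4]
finger_gap: 0.0171
```

```bash
python3 -c "
from h import *
crank(12,5)"
```

```text
t 49.6 pos [0.4882 0.4237 0.1192] r 0.0441 ang 106.9 F [-0.3 -4.7  2.4] gap 0.0171 yawerr [-0.014 -0.     0.002]
[[-9.0, 2.4], [-9.4, -0.5], [-9.1, -2.4], [-8.4, -4.3], [-7.3, -5.9]]
```

Emit:
jog_arm --motion '[{"translation": [-9, 2.5, 0], "twist": [-0.01, 0, 0]}, {"translation": [-9.5, -0.5, 0], "twist": [0, 0, 0]}, {"translation": [-9, -2.5, 0], "twist": [0, 0, 0]}]'

```text
time: 49.98
tool_pos: [0.5158, 0.4234, 0.1192]
eef_rot: [-0.002, -0.016, 1.0, -0.003]
wrist_force: [-2.3, -2.6, 2.9]
finger_gap: 0.0171
```

```bash
python3 -c "
from h import *
crank(12,4)"
```

```text
t 49.98 pos [0.5158 0.4234 0.1192] r 0.0445 ang 70.5 F [-2.3 -2.6  2.9] gap 0.0171 yawerr [-0.007 -0.004  0.003]
[[-8.5, -3.8], [-7.3, -6.0], [-5.9, -7.3], [-4.2, -8.4]]
```

Emit:
jog_arm --motion '[{"translation": [-8.5, -4, 0], "twist": [0, 0, 0]}, {"translation": [-7.5, -6, 0], "twist": [0, 0, 0]}, {"translation": [-6, -7.5, 0], "twist": [0, 0, 0]}]'

```text
time: 50.35
tool_pos: [0.5387, 0.4065, 0.1192]
eef_rot: [-0.003, -0.016, 1.0, -0.003]
wrist_force: [-5.3, -0.6, 3.1]
finger_gap: 0.0171
```

```bash
python3 -c "
from h import *
crank(12,4)"
```

```text
t 50.35 pos [0.5387 0.4065 0.1192] r 0.0452 ang 33.5 F [-5.3 -0.6  3.1] gap 0.0171 yawerr [-0.006 -0.006  0.003]
[[-3.9, -8.6], [-2.2, -9.1], [-0.3, -9.4], [1.7, -9.3]]
```

Emit:
jog_arm --motion '[{"translation": [-4, -8.5, 0], "twist": [0, 0, 0]}, {"translation": [-2, -9, 0], "twist": [0, 0, 0]}, {"translation": [-0.5, -9.5, 0], "twist": [0, 0, 0]}]'

```text
time: 50.72
tool_pos: [0.547, 0.3816, 0.1192]
eef_rot: [-0.002, -0.016, 1.0, 0.001]
wrist_force: [-10.2, 20.0, -1.0]
finger_gap: 0.0173
```

```bash
python3 -c "
from h import *
crank(12,4)"
```

```text
t 50.73 pos [0.547  0.3816 0.1192] r 0.046 ang 0.1 F [-10.2  20.   -1. ] gap 0.0173 yawerr [ 0.002 -0.003  0.003]
[[2.2, -9.3], [3.2, -8.9], [4.9, -8.0], [6.5, -6.8]]
```

Emit:
jog_arm --motion '[{"translation": [1.5, -5, 0], "twist": [0, 0, 0]}]'

```text
time: 50.85
tool_pos: [0.5468, 0.3818, 0.1193]
eef_rot: [0.001, -0.016, 1.0, 0.007]
wrist_force: [-1.8, 16.6, -5.2]
finger_gap: 0.0173
```

```bash
python3 -c "
from h import *
crank(12,4)"
```

```text
t 50.85 pos [0.5468 0.3818 0.1193] r 0.0458 ang 0.4 F [-1.8 16.6 -5.2] gap 0.0173 yawerr [0.015 0.003 0.003]
[[2.0, -9.3], [3.1, -8.9], [4.9, -8.0], [6.5, -6.8]]
```

Emit:
jog_arm --motion '[{"translation": [1, -8, 0], "twist": [0.01, 0, 0]}, {"translation": [0.5, -8, 0], "twist": [0, 0, 0]}]'

```text
time: 51.1
tool_pos: [0.5469, 0.3818, 0.1192]
eef_rot: [0.008, -0.018, 1.0, 0.018]
wrist_force: [-7.3, 20.3, -3.0]
finger_gap: 0.0171
```

```bash
python3 -c "
from h import *
crank(-15,6)
im,d=arm.grab_frame('top'); save('t16.png',cv2.resize(im[155:240,130:300],None,fx=4.6,fy=4.6,interpolation=cv2.INTER_CUBIC)); W=cloud('top',d)
m=(W[...,2]>.044)&(W[...,2]<.058)&(W[...,0]>.46)&(W[...,0]<.525)&(W[...,1]>.03)&(W[...,1]<.296)
c,w,h,a=rect(W[m]); print('row',c,w,h,np.degrees(a))
X=[]
for u in range(222,262):
    c=W[170:200,u]; g=(c[:,2]>.028)&(c[:,2]<.04)
    if g.sum()>=2: X.append((np.median(c[g,0]),W[180,u,1],g.sum()))
print('jaw ctr',np.median(X,0)); crank(-15,6)
"
```

```text
t 51.1 pos [0.5469 0.3818 0.1192] r 0.0459 ang 0.4 F [-7.3 20.3 -3. ] gap 0.0171 yawerr [0.036 0.017 0.006]
[[2.2, 11.7], [4.2, 11.0], [6.9, 9.5], [9.1, 7.4], [10.7, 4.8], [11.6, 1.9]]
row [0.48993856 0.16659442] 0.25849053263664246 0.05927840620279312 89.88295745849611
jaw ctr [0.51901961 0.15293007 4.        ]
t 51.15 pos [0.5469 0.3819 0.1192] r 0.0459 ang 0.5 F [-5.7 20.8 -4.4] gap 0.017 yawerr [0.037 0.017 0.006]
[[2.1, 11.7], [4.2, 11.0], [6.9, 9.5], [9.1, 7.4], [10.7, 4.8], [11.6, 1.9]]
```

View pics/t16.png

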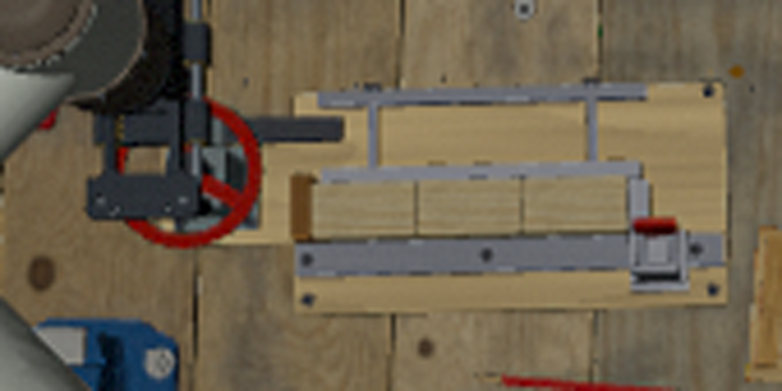

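```bash
python3 -c "
from h import *
Z=np.load('pics/top0.npz'); W=cloud('top',Z['d']); im=Z['im']
im2,d2=arm.grab_frame('top'); W2=cloud('top',d2)
for A,r in((W,(170,192)),(W2,(184,200))):
  X=[]
  for u in range(222,262):
    for v in range(*r):
      if .0295<A[v,u,2]<.04 and A[v,u,0]>.508: X.append((A[v,u,0],A[v,u,1],A[v,u,2]))
  X=np.array(X); print(len(X),np.median(X,0),np.percentile(X[:,0],[3,10,90,97]))
# side camera, vertical projection of predicted jaw face at gap 42.5
for g in (.0425,.047):
  for y in(.08,.24):
    x=.4568-.0303*y+.013+g; print(g,y,proj('top',[x,y,.0352]))
"

```

```text
183 [0.55675634 0.1523239  0.03381844] [0.54886883 0.54938582 0.5753201  0.57905095]
120 [0.51670244 0.14756715 0.03545756] [0.50949887 0.51006717 0.52113157 0.52642521]
0.0425 0.08 (np.float64(261.1939433395481), np.float64(193.23110450116806))
0.0425 0.24 (np.float64(215.7360310067627), np.float64(194.197339556063))
0.047 0.08 (np.float64(261.215562861094), np.float64(191.96525348660361))
0.047 0.24 (np.float64(215.77230714307672), np.float64(192.93238019937084))
```

The jaw is hard up: three pushes (17–20 N) moved the knob nowhere after 4.47 turns, the jaw edge lies where the 42.5 mm gap predicts, and the row is straight. I back off 90°.

Emit:
jog_arm --motion '[{"translation": [1, 11.5, 0], "twist": [0.02, 0.01, 0]}, {"translation": [4, 11, 0], "twist": [0.01, 0, 0]}, {"translation": [7, 9.5, 0], "twist": [0, 0, 0]}, {"translation": [9, 7.5, 0], "twist": [0, 0, 0]}, {"translation": [10.5, 5, 0], "twist": [0, 0, 0]}]'

```text
time: 51.82
tool_pos: [0.5142, 0.424, 0.1192]
eef_rot: [0.004, -0.017, 1.0, 0.0]
wrist_force: [1.7, -2.4, -0.1]
finger_gap: 0.0172
```

```bash
python3 -c "
from h import *
crank(-8,2)"
```

```text
t 51.83 pos [0.5142 0.424  0.1192] r 0.0445 ang 72.8 F [ 1.7 -2.4 -0.1] gap 0.0172 yawerr [0.    0.008 0.004]
[[5.9, 2.1], [6.2, 0.8]]
```

Emit:
jog_arm --motion '[{"translation": [6, 2, 0], "twist": [0, 0, 0]}, {"translation": [6, 1, 0], "twist": [0, 0, 0]}, {"translation": [0, 0, 0], "twist": [0, 0, 0]}, {"translation": [0, 0, 0], "twist": [0, 0, 0]}]'

```text
time: 52.32
tool_pos: [0.4999, 0.4257, 0.1192]
eef_rot: [0.003, -0.017, 1.0, -0.0]
wrist_force: [0.7, -2.9, -0.3]
finger_gap: 0.017
```

```bash
python3 -c "
from h import *
crank(-3,2)"
```

```text
t 52.33 pos [0.4999 0.4257 0.1192] r 0.0442 ang 91.4 F [ 0.7 -2.9 -0.3] gap 0.017 yawerr [-0.001  0.007  0.005]
[[2.3, 0.7], [2.4, -0.2]]
```

Emit:
jog_arm --motion '[{"translation": [0, 0, 0], "twist": [0, 0, 0]}, {"translation": [0, 0, 0], "twist": [0, 0, 0]}, {"translation": [0, 0, 0], "twist": [0, 0, 0]}, {"translation": [0, 0, -15], "twist": [0, 0, 0]}, {"translation": [0, 0, -30], "twist": [0, 0, 0]}, {"translation": [0, 0, -40], "twist": [0, 0, 0]}, {"translation": [0, 0, -40], "twist": [0, 0, 0]}, {"translation": [0, 0, 0], "twist": [0, 0, 0]}]' --gripper -0.3

```text
time: 53.32
tool_pos: [0.5005, 0.4286, 0.2531]
eef_rot: [0.007, -0.018, 1.0, 0.004]
wrist_force: [-0.6, -0.2, 0.4]
finger_gap: 0.0568
```

Emit:
jog_arm --motion '[{"translation": [0, -50, 0], "twist": [0, 0, 0]}, {"translation": [0, -60, 0], "twist": [0, 0, 0]}, {"translation": [0, -60, 0], "twist": [0, 0, 0]}, {"translation": [0, -60, 0], "twist": [0, 0, 0]}, {"translation": [0, -60, 0], "twist": [0, 0, 0]}, {"translation": [0, -60, 0], "twist": [0, 0, 0]}, {"translation": [0, -60, 0], "twist": [0, 0, 0]}, {"translation": [0, -60, 0], "twist": [0, 0, 0]}, {"translation": [0, -60, 0], "twist": [0, 0, 0]}, {"translation": [0, -60, 0], "twist": [0, 0, 0]}, {"translation": [0, -60, 0], "twist": [0, 0, 0]}, {"translation": [0, 0, 0], "twist": [0, 0, 0]}]'

```text
time: 54.82
tool_pos: [0.5235, -0.2397, 0.2493]
eef_rot: [0.01, -0.019, 1.0, 0.005]
wrist_force: [-0.2, 0.7, 0.3]
finger_gap: 0.0571
```

```bash
python3 -c "
from h import *
im,d=arm.grab_frame('top'); save('t17.png',cv2.resize(im[155:240,130:300],None,fx=4.6,fy=4.6,interpolation=cv2.INTER_CUBIC)); save('t17f.png',im); W=cloud('top',d)
im2,d2=arm.grab_frame('side'); save('s17.png',cv2.resize(im2[140:250,200:350],None,fx=5,fy=5,interpolation=cv2.INTER_CUBIC))
k=np.zeros(d.shape,bool); k[165:225,140:200]=1; k&=(W[...,2]>.125)&(W[...,2]<.17); p=np.median(W[k],0); r=p[:2]-C; print('knob',p,np.hypot(*r),np.degrees(np.arctan2(r[1],r[0])))
h=W[(W[...,2]>.097)&(W[...,2]<.113)&(W[...,0]>.43)&(W[...,0]<.57)&(W[...,1]>.31)&(W[...,1]<.46)]; print('wheel',cv2.minEnclosingCircle(h[:,:2].astype(np.float32)))
m=(W[...,2]>.046)&(W[...,2]<.058)&(W[...,0]>.463)&(W[...,0]<.508)&(W[...,1]>.06)&(W[...,1]<.296)
c,w,hh,a=rect(W[m]); print('row',c,w,hh,np.degrees(a))
P=W[m]; q=np.polyfit(P[:,1],P[:,0],1); print('row x at y=.26,.18,.10 minus station x', [round(1000*(np.polyval(q,y)-(.4908-.0303*y)),1) for y in(.26,.18,.1)],'ang',np.degrees(np.arctan(-q[0])))
print(arm.sense()['time'])
"
```

```text
knob [0.49885527 0.42484301 0.14373846] 0.04339604588739021 92.83284159957091
wheel ((0.5012012720108032, 0.381910502910614), 0.056530486792325974)
row [0.485093   0.17855224] 0.23391160368919373 0.04238496348261833 -88.3335199356079
row x at y=.26,.18,.10 minus station x [np.float64(-0.3), np.float64(-0.6), np.float64(-0.9)] ang 1.5241420900061404
54.925
```

View pics/t17.png

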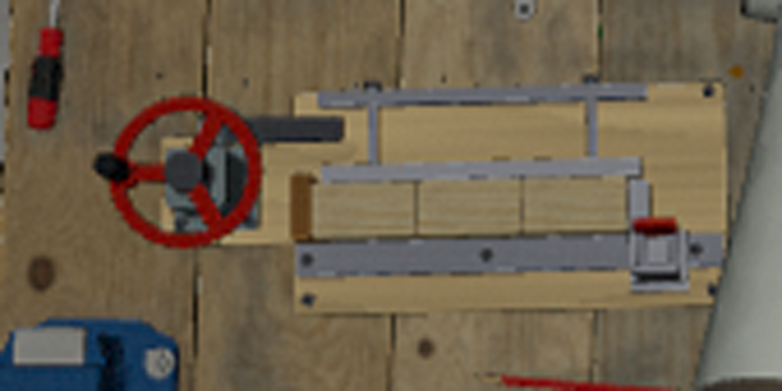

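View pics/s17.png

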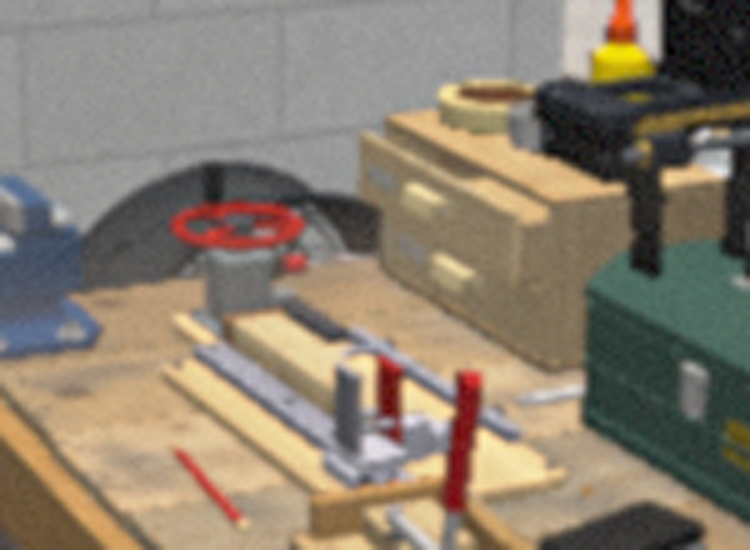

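The knob is 92° from its stop, the blocks lie in one row on the rail line, the fence is against the last block, and the tab is released. I hand in.

```bash
python3 -c "
from h import *
print(arm.job_done()); print(arm.sense()['time'])"
```

```text
the job is handed in; nothing more can be done
None
the job is handed in; nothing more can be done
```

The job is handed in at about 55 s; no verdict was reported.

**What I did**
- I slid the fence open and laid the three pine blocks end to end from the end stop. One block was knocked aside mid-run, so I located it again before picking it.
- I slid the fence up until about 25 N of resistance and let go.
- I cranked the handwheel about 4.47 turns clockwise to its stop, backed it off about a quarter turn, and moved the arm clear.

**Last checks**
- **Row:** it lies within about 1 mm of the rail line and about 0.2° off the rail direction. The fence touches the last block and the lock tab is out.
- **Handwheel:** the knob sits about 92° back from where it stopped. At the stop, three pushes of 17–20 N did not move it.
- **Jaw travel:** the pictures gave about 40 mm, against 41.5 mm expected from the turns. I put that down to depth noise.
- **Sanding block and tape measure:** I never drove the gripper at either. The sanding block had not moved when last measured mid-run; I did not measure either one again at the end.

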